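# Close the storage jar with its screw lid

### The job

Take the screw lid out of the wooden rack, where it stands on edge, and lay it flat on the worktop with its handle up. Then take it by the handle, set it level on the white jar and find the thread by turning it gently backward (counter-clockwise seen from above) until it drops a little. Then turn it forward (clockwise) until it stops, fully home, let go of it, and leave the mug, the sauce jar and the bowl where they stand.

Things in the scene. Friction and masses are not known exactly. Their poses are not given: they have to be found in the camera images.
- lid_center (a point): Centre of the loose screw lid (on its axis, half-way up): a round steel cap, 102 mm across, 34 mm high, open below, with a wooden bar handle on top; 60 mm high in all, 0.14 to 0.26 kg. z axis: from open side to handle; y: along the bar. It lies 30 mm from the open edge and 4 mm below the cap's flat top, so 30 mm above the worktop when the lid lies flat, handle up.
- lid_handle (a point): Middle of the lid's bar handle, 17 mm beyond lid_center along the lid's z; the bar is 60 mm long (lid's y), 14 mm wide (x) and 26 mm high (z), with free space round it. Axes as lid_center.
- lid: The same lid; origin on its axis in the plane of the open edge, axes as lid_center. At the start it stands on edge in the rack, its z axis and handle bar level within 0.1 rad, the handle pointing to the robot's left (+y, within 0.4 rad). The top of its rim, 34 mm thick along its z, is then 51 mm above its axis. Four lugs inside the open edge run in the jar's thread.
- jar_mouth (a point): Centre of the top of the neck of the white ceramic jar, fixed to the worktop: body 120 mm across, neck top 121.5 mm above the worktop; z up along its axis. The neck top is a cone, 65 mm across above, 75 mm at the thread, and helps to centre the lid, whose lugs leave an opening 80 mm wide. Lid fully home against the stop: lid_center 2.5 mm above this point.
- jar: The same jar, origin under its centre. Thread with 4 like starts, a quarter turn apart; where they lie must be felt. A lid set down level rests (now and then it drops in at once) on the ridges, lid_center 12 to 18 mm above jar_mouth; there stops block closing it. Turned backward (counter-clockwise from above) at most 1.3 rad it falls 9 mm by its weight, if free to, to lid_center 6.5 mm above jar_mouth.
- thread_start (a point): A point on the jar's axis at the height of the thread starts, 21.5 mm below jar_mouth. After the fall a stop blocks turning back further than 0.3 rad. Turned forward (clockwise) from there by 1.0 to 1.4 rad the lid sinks 4 mm more, by its weight, to a firm stop. It turns easily, under 0.1 Nm.
- rack: Wooden lid rack fixed to the worktop: base board 80 x 130 x 5 mm, four upright dowels 9 mm thick and rising to 76 mm, 47 mm apart along its x axis (two before and two behind the lid) and 82 mm apart along its y axis. Origin: centre of its underside; x axis: the way the lid's handle points at the start; z up.
- mug: White spotted mug standing on the worktop behind the work, 82 x 114 x 91 mm, origin at the centre of its underside. Not to be moved.
- sauce_jar: Glass jar with a yellow cap, 66 mm in diameter, 104 mm high, standing on the worktop behind the work, origin at the centre of its underside. Not to be moved.
- bowl: Small orange bowl, 100 mm across, 31 mm high, standing on the worktop behind the work, origin at the centre of its underside. Not to be moved.
There are look-alikes about, which are no part of the job. What is shaped like the lid but red is not meant.

How it is judged:
By the outcome, as a careful person would: the job done as asked, in the order asked, and still so for the second after the job is handed in, with the robot touching nothing.
It also fails if it takes over 72 s, if anything falls off the work surface, if the arm or the gripper's body presses on something with over 40 N, if the wrist force passes 120 N, or if a joint passes its speed limit or range.

### The arm

A 6-joint arm with a two-finger parallel gripper is mounted at the origin on a cart in front of the work surface, level with it; the furniture and walls round the work are solid. World frame = base frame: x ahead of the robot, y to its left, z up, the work surface at z = 0. Lengths are in mm, angles in rad, forces in N, time in s.
With the tool pointing down it reaches from about 350 to 1000 mm from the base axis. Payload 7.1 kg.
Tool frame: the origin (TCP) lies where the fingers leave the gripper's body, on its centre line; the fingertips stand 73 mm ahead of it and the grasp point (between the pads) lies 54 mm ahead of it; z points along the fingers, y is the direction in which the jaws open and shut (so a half turn about z gives the same grasp; the last joint's range is limited). The gripper opens to 85 mm and grips with 20 to 120 N. Pads are 22 mm wide; open, the fingers measure 114 mm over their backs; the gripper's body (76 mm by 85 mm) begins 54 mm behind the grasp point. The pads swing forward as they close: fully open they stand 13 mm farther back than shut.
Start: joints at [1.166, 0.423, 1.63, -0, 1.089, -0.019], TCP at [235.156, 579.057, 303.919] pointing down, gripper open.
Joint ranges: [-3, 3], [-0.9, 2.11], [0.09, 2.58], [-1.31, 4.45], [0.11, 2.69], [-2.54, 2.54]. Speed limits (rad/s): [2.39, 2.39, 3.01, 3.14, 3.14, 3.14].

### API

Orientations are given as a 3x3 rotation matrix whose columns are the frame's x, y, z axes.
In Python, from workcell import r gives the robot as it stands.
- The arm moves only by the tool step_arm, never from a script. Its argument "rows" is a list of rows, each a list of 3 entries, a list of its own where there are three numbers: the turn, a rotation vector about the world's x, y, z in degrees, then the shift along the world's x, y, z in mm, then the closure, from 0 (fully open) to 1 (shut). A call has 1 to 10 rows; each row shifts and turns the commanded pose from where the row before left it; what a row does not reach is not made up. A row lasts 1/10 s, in which the tool goes at most 50 mm and 8.59 degrees, less where a joint would pass 70% of its speed; a pose out of reach is approached as far as the arm can. A call is refused whole if a number of a shift passes 50 or a number of a turn 8.59, either way. A call with a gripper value outside its range is refused whole. The fingers move at their own pace and stop on an object; "squeeze" is the grip in N (left out, the last holds). Time passes only in rows, so rows that do not move let the fingers close. It gives the time, the measured TCP pose, the force and the opening at its end, in the units of the state.
- r.get_obs(): the state, without advancing time (a new reading comes with each control period).
- r.snapshot(name): name is "scene" or "top"; returns a dict with "image" (480x640x3 uint8, red, green, blue), "z_map" (480x640 float32, mm along the optical axis (not along the pixel's ray), 0 where there is no reading), "intrinsics" (3x3 intrinsics, pixels), "k1" (the pictures are not rectified: a ray, as slopes to the right and down, at radius r is drawn at 1 + k1 r^2 times it, then the intrinsics apply), "R" (3x3) and "t" (3): a world point X has camera coordinates R X + t. Camera axes: x right, y down, z forward; pixel columns grow to the right and rows downward; lengths in mm; the calibration is good to about 2 mm. A picture is of the moment at which its call begins.
- r.sign_off(): hands the job in, once; it reports no verdict.
The state is a dict: "time_s": time; "q": joint angles; "joint_vel": joint speeds; "tau": joint torques, N m; "position": TCP position; "ee_rot": TCP orientation; "ft_force": force on the tool from outside, world axes, zero at the start; "torque": the same for the moment, N m; "opening": finger opening in mm.
Only numpy, scipy, OpenCV 4.12 (cv2) and the standard library are available. Lean on these libraries where they do the work, as an engineer would, in place of code of your own. Each camera call takes 0.05 s, during which the arm holds its last target.

## Working session

There is one attempt and no reset: what is moved stays moved. The work goes in short steps, Python scripts to look and compute and a tool call to move; the robot and the scene stay as the last step left them, time stands still between calls to the robot, and variables do not carry over. Pictures are saved under pics/ and viewed, and the job is handed in when it is done.

Besides the shell and the picture viewer there is one more tool, called after "Call:" as name(argument=value, ...) on one line, values as JSON. step_arm: Moves the arm, as the interface text tells. Its arguments: {"type":"object","properties":{"rows":{"type":"array","items":{"type":"array"}},"squeeze":{"type":"number"}},"required":["rows"]}

```bash
ls; mkdir -p pics; python3 - <<'E'
from workcell import r
import cv2,numpy as np
o=r.get_obs()
for k,v in o.items(): print(k,np.round(v,3).tolist())
for n in("scene","top"):
    s=r.snapshot(n); np.savez(f'pics/{n}0.npz',**s)
    cv2.imwrite(f'pics/{n}0.png',s['image'][:,:,::-1])
    print(n,s['intrinsics'],s['k1'],s['R'],s['t'], -np.array(s['R']).T@s['t'])
E
```

```text
pics
time_s 0.0
q [1.166, 0.424, 1.631, 0.0, 1.089, -0.019]
joint_vel [-0.002, 0.0, 0.001, -0.002, 0.0, -0.001]
tau [0.002, -55.738, -28.175, 0.0, 0.007, -0.0]
position [234.968, 578.653, 303.108]
ee_rot [[-0.927, 0.376, -0.001], [0.376, 0.927, -0.002], [0.0, -0.002, -1.0]]
ft_force [0.122, -0.163, 0.668]
torque [0.049, 0.018, -0.033]
opening 85.039
scene [[533.63623454   0.         306.65643448]
 [  0.         533.63623454 242.34374575]
 [  0.           0.           1.        ]] -0.1250286134064817 [[ 0.86910013 -0.49457941  0.00749445]
 [-0.28744445 -0.51732657 -0.80607004]
 [ 0.40254273  0.69840134 -0.5917727 ]] [-670.86146227   56.64094255 1327.50944651] [   64.94764021 -1229.62677748   836.26815115]
top [[563.95592295   0.         326.14950365]
 [  0.         563.95592295 247.96126591]
 [  0.           0.           1.        ]] -0.0525850819355596 [[-0.30360315 -0.95275136 -0.0094855 ]
 [-0.87324685  0.28222306 -0.397228  ]
 [ 0.38113654 -0.11231649 -0.91767093]] [-176.25290643  638.16194366 1372.50132194] [ -19.34844137 -193.87468359 1511.32851391]
```

View pics/scene0.png

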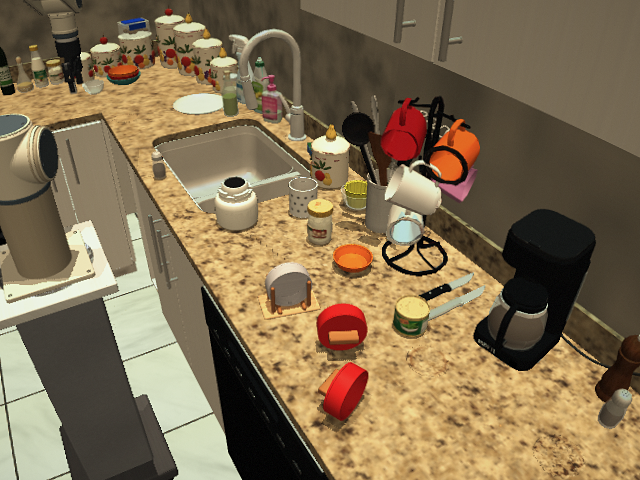

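View pics/top0.png

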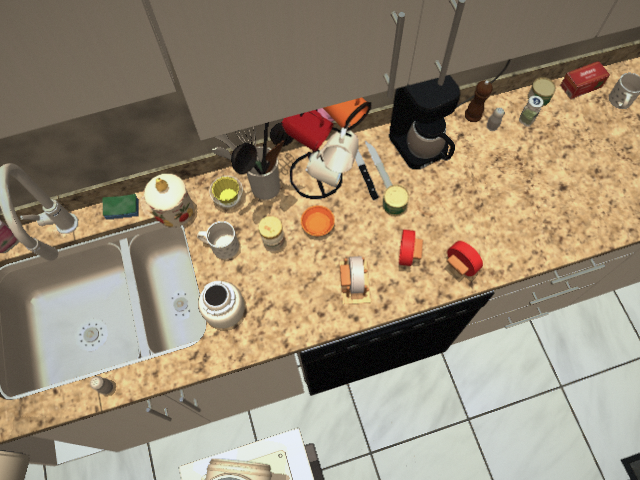

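The scene view shows the steel lid in its rack at about (288,285) and the white jar at (237,205). The top view shows the lid at (353,275) with its wooden handle at (345,275), and the jar mouth at (220,296). There are two red decoys. Next I'll measure.

```bash
cat > h.py <<'E'
import numpy as np,cv2
def load(n): return dict(np.load(f'pics/{n}.npz'))
def unproj(s,u,v):
    K=s['intrinsics'];k1=float(s['k1'])
    xy=cv2.undistortPoints(np.array([[[u,v]]],float) if np.isscalar(u) else np.stack([u,v],-1).reshape(-1,1,2).astype(float),K,np.array([k1,0,0,0,0]))
    return xy.reshape(-1,2)
def world(s,u,v,z=None):
    xy=unproj(s,u,v)
    if z is None: z=s['z_map'][np.asarray(v).astype(int).ravel(),np.asarray(u).astype(int).ravel()]
    P=np.c_[xy,np.ones(len(xy))]*np.asarray(z).reshape(-1,1)
    return (P-s['t'])@s['R']   # R^T (P-t)
def cloud(s):
    v,u=np.mgrid[0:480,0:640]
    return world(s,u.ravel(),v.ravel()).reshape(480,640,3)
def proj(s,X):
    P=np.asarray(X).reshape(-1,3)@s['R'].T+s['t']
    x=P[:,:2]/P[:,2:]; r2=(x**2).sum(1,keepdims=True); x=x*(1+float(s['k1'])*r2)
    return x*np.diag(s['intrinsics'])[:2]+s['intrinsics'][:2,2]
def onplane(s,u,v,zw):
    xy=unproj(s,u,v); d=np.c_[xy,np.ones(len(xy))]@s['R']; C=-s['R'].T@s['t']
    return C+d*((zw-C[2])/d[:,2:])
def crop(s,u0,u1,v0,v1,name,f):
    im=s['image'][v0:v1,u0:u1,::-1]; cv2.imwrite(name,cv2.resize(im,None,fx=f,fy=f,interpolation=cv2.INTER_CUBIC))
E
python3 - <<'E'
from h import *
for n,boxes in (('scene0',[(240,340,250,330),(190,280,165,240)]),('top0',[(320,390,245,315),(185,260,270,340)])):
    s=load(n);c=cloud(s)
    print(n,'table', [np.round(c[v,u],1).tolist() for u,v in ((390,380),(250,260),(330,330))])
    for i,b in enumerate(boxes): crop(s,*b,f'pics/{n}_c{i}.png',7)
s=load('top0');c=cloud(s)
# jar: points from both
for n in('scene0','top0'):
    s=load(n);c=cloud(s); 
    for u,v in ([(237,205),(237,185),(285,275),(288,300)] if n=='scene0' else [(220,296),(210,310),(222,285),(357,275),(345,275),(352,298)]): print(n,u,v,np.round(c[v,u],1))
E
```

```text
scene0 table [[551.6, -721.6, -2.3], [472.6, -234.5, -3.5], [486.0, -596.5, 60.8]]
top0 table [[321.8, -565.9, -929.7], [639.6, -157.2, 1.0], [370.0, -314.0, 3.3]]
scene0 237 205 [ 500.5 -102.6   80.4]
scene0 237 185 [516.6 -72.5 121.6]
scene0 285 275 [ 481.5 -411.5   72.2]
scene0 288 300 [ 481.3 -424.1    6.9]
top0 220 296 [511.6 -60.3 125.3]
top0 210 310 [493.  -23.4  96.5]
top0 222 285 [540.6 -72.2 122.7]
top0 357 275 [ 465.7 -420.7  102.4]
top0 345 275 [ 489.6 -395.9   62.3]
top0 352 298 [ 440.7 -401.8   -2.7]
```

```bash
python3 - <<'E'
from h import *
import numpy as np
a=[cv2.imread(f'pics/{n}_c{i}.png') for n,i in (('scene0',0),('scene0',1),('top0',0),('top0',1))]
a=[cv2.resize(x,(400,300)) for x in a]
cv2.imwrite('pics/mont0.png',np.vstack([np.hstack(a[:2]),np.hstack(a[2:])]))
E
```

```text
(no output)
```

View pics/mont0.png

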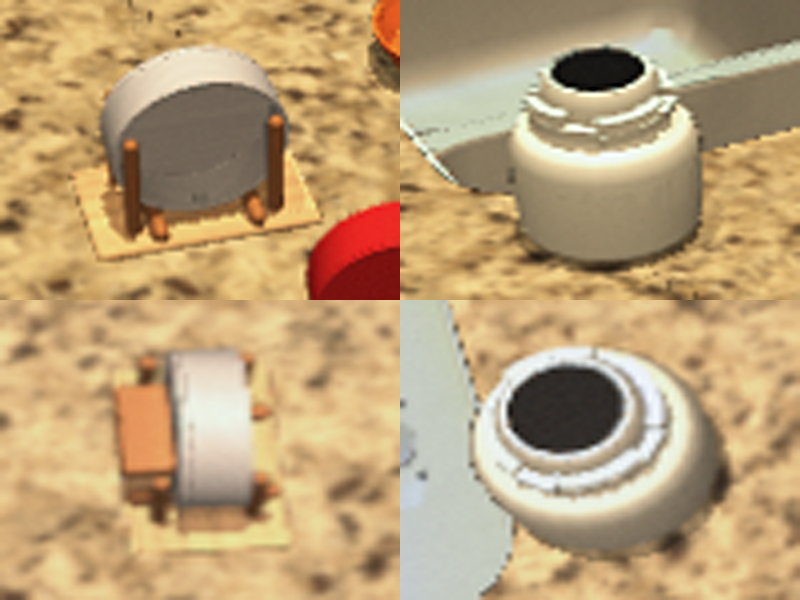

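```bash
cat > m.py <<'E'
from h import *
S=load('scene0');T=load('top0')
for n,s in(('scene',S),('top',T)):
    c=cloud(s);P=c.reshape(-1,3);im=s['image'].reshape(-1,3)
    hsv=cv2.cvtColor(s['image'],cv2.COLOR_RGB2HSV).reshape(-1,3)
    print(n)
    tab=P[(P[:,0]>400)&(P[:,0]<600)&(P[:,1]>-300)&(P[:,1]<-180)&(abs(P[:,2])<15)]
    print(' table z med',np.median(tab[:,2]),len(tab))
    # jar neck
    m=(P[:,0]>440)&(P[:,0]<590)&(P[:,1]>-140)&(P[:,1]<0)&(P[:,2]>5)&(P[:,2]<135)
    J=P[m]
    for z0,z1 in((20,80),(112,128)):
        Q=J[(J[:,2]>z0)&(J[:,2]<z1)]
        A=np.c_[2*Q[:,:2],np.ones(len(Q))];b=(Q[:,:2]**2).sum(1)
        for it in range(5):
            x=np.linalg.lstsq(A,b,rcond=None)[0]
            R=np.sqrt(x[2]+x[0]**2+x[1]**2)
        print(' jar band',z0,z1,len(Q),'c',x[:2].round(1),'R',R.round(1))
    # lid steel
    m=(P[:,0]>400)&(P[:,0]<560)&(P[:,1]>-450)&(P[:,1]<-350)&(P[:,2]>10)&(P[:,2]<125)
    st=m&(hsv[:,1]<60); wd=m&(hsv[:,1]>110)
    print(' steel',st.sum(),'min/max',np.percentile(P[st],[2,50,98],axis=0).round(1).tolist())
    tp=P[st&(P[:,2]>np.percentile(P[st][:,2],90)-3)]
    print(' top strip',np.median(tp,axis=0).round(1), tp[:,2].max())
    print(' wood',wd.sum(),np.percentile(P[wd],[2,50,98],axis=0).round(1).tolist())
    for nm,(x0,x1,y0,y1) in dict(around=(350,750,-560,60)).items():
        q=(P[:,0]>x0)&(P[:,0]<x1)&(P[:,1]>y0)&(P[:,1]<y1)&(P[:,2]>15)&(P[:,2]<300)
        im2=(q.reshape(480,640)*255).astype(np.uint8)
        k,l,stt,ce=cv2.connectedComponentsWithStats(im2)
        for i in range(1,k):
            if stt[i,4]>80:
                Q=P[(l==i).ravel()];print('  blob',stt[i].tolist(),np.percentile(Q,[2,98],axis=0).round(0).tolist())
E
python3 m.py
```

```text
scene
 table z med -1.5436230625438518 2187
 jar band 20 80 894 c [514.8 -56.4] R 54.2
 jar band 112 128 316 c [514.7 -57.2] R 25.6
 steel 644 min/max [[431.8, -447.3, 11.4], [477.0, -424.5, 92.5], [524.2, -407.2, 108.3]]
 top strip [ 478.4 -429.2  106.3] 109.58298692701712
 wood 138 [[430.8, -449.1, 10.5], [435.8, -441.1, 35.7], [504.8, -393.4, 74.6]]
  blob [385, 167, 35, 44, 878] [[704.0, -512.0, 218.0], [749.0, -424.0, 295.0]]
  blob [215, 176, 43, 52, 1776] [[459.0, -112.0, 17.0], [562.0, -31.0, 122.0]]
  blob [288, 177, 45, 64, 1808] [[641.0, -273.0, 18.0], [735.0, -64.0, 105.0]]
  blob [386, 215, 16, 29, 205] [[729.0, -465.0, 100.0], [750.0, -430.0, 168.0]]
  blob [333, 244, 40, 28, 454] [[638.0, -428.0, 15.0], [732.0, -334.0, 32.0]]
  blob [265, 262, 47, 48, 1466] [[431.0, -462.0, 16.0], [525.0, -405.0, 108.0]]
top
 table z med 0.27887571483276774 2846
 jar band 20 80 476 c [517.9 -51.1] R 56.1
 jar band 112 128 574 c [517.9 -51. ] R 26.2
 steel 475 min/max [[434.7, -443.8, 55.1], [467.3, -420.7, 100.1], [520.1, -399.9, 113.1]]
 top strip [ 483.1 -424.4  109.1] 117.5216967871527
 wood 306 [[435.0, -439.4, 11.6], [480.8, -396.3, 64.6], [531.0, -379.8, 76.8]]
  blob [323, 144, 34, 43, 564] [[706.0, -501.0, 123.0], [749.0, -422.0, 296.0]]
  blob [301, 205, 34, 31, 359] [[642.0, -425.0, 15.0], [738.0, -332.0, 36.0]]
  blob [259, 216, 26, 34, 684] [[643.0, -269.0, 23.0], [704.0, -208.0, 110.0]]
  blob [197, 222, 42, 36, 778] [[663.0, -138.0, 17.0], [741.0, -41.0, 95.0]]
  blob [340, 256, 28, 40, 832] [[435.0, -450.0, 23.0], [528.0, -383.0, 112.0]]
  blob [198, 281, 47, 47, 1713] [[461.0, -106.0, 25.0], [560.0, 2.0, 127.0]]
```

```bash
cat > m2.py <<'E'
from h import *
from scipy.optimize import least_squares
S=load('scene0');T=load('top0')
for n,s,b in(('scene',S,(225,255,172,195)),('top',T,(203,238,280,314))):
    g=cv2.cvtColor(s['image'],cv2.COLOR_RGB2GRAY)
    m=np.zeros_like(g);u0,u1,v0,v1=b;m[v0:v1,u0:u1]=(g[v0:v1,u0:u1]<90)
    k,l,st,ce=cv2.connectedComponentsWithStats(m);i=1+np.argmax(st[1:,4])
    cn=max(cv2.findContours((l==i).astype(np.uint8),0,1)[0],key=len).reshape(-1,2).astype(float)
    W=onplane(s,cn[:,0],cn[:,1],121.5)
    (c,r)=cv2.minEnclosingCircle(W[:,:2].astype(np.float32))
    print(n,'mouth px',ce[i],st[i],'circ',np.round(c,1),round(r,1),'mean',W.mean(0).round(1),'ext',np.ptp(W,axis=0).round(1))
    P=cloud(s).reshape(-1,3);hsv=cv2.cvtColor(s['image'],cv2.COLOR_RGB2HSV).reshape(-1,3)
    m=(P[:,0]>400)&(P[:,0]<560)&(P[:,1]>-460)&(P[:,1]<-380)&(P[:,2]>60)&(P[:,2]<125)&(hsv[:,1]<60)
    Q=P[m]
    def f(p):
        x,y,z,yaw,tl=p
        a=np.array([-np.sin(yaw)*np.cos(tl),np.cos(yaw)*np.cos(tl),np.sin(tl)])
        d=Q-[x,y,z];al=d@a;r=np.linalg.norm(d-al[:,None]*a,axis=1)
        e=np.where(abs(al)<=17,r-51,np.hypot(abs(al)-17,np.maximum(r-51,0)))
        return np.r_[e,(tl)/0.1]
    for y0 in(-0.3,0,.3):
        o=least_squares(f,[478,-420,56,y0,0],loss='soft_l1',f_scale=2,x_scale=[1,1,1,.02,.02])
        print('  lid',len(Q),o.x.round(2),round(o.cost,1))
E
python3 m2.py
python3 - <<'E'
from h import *
crop(load('scene0'),255,330,255,325,'pics/a.png',8);crop(load('top0'),325,385,245,315,'pics/b.png',8)
a=cv2.imread('pics/a.png');b=cv2.imread('pics/b.png');print(a.shape,b.shape)
cv2.imwrite('pics/rack0.png',cv2.resize(np.hstack([a[:560],b[:560]]),(800,415)))
E
```

```text
scene mouth px [234.26162791 182.00581395] [225 177  20  11 172] circ [516.6 -53.4] 28.2 mean [516.9 -53.6 121.5] ext [53.  55.3  0. ]
  lid 459 [ 4.7919e+02 -4.3068e+02  5.6100e+01 -2.5000e-01 -5.0000e-02] 1027.2
  lid 459 [ 4.8007e+02 -4.2982e+02  5.6160e+01 -3.5000e-01 -3.0000e-02] 1074.4
  lid 459 [ 4.7903e+02 -4.3115e+02  5.6090e+01 -3.0000e-01 -7.0000e-02] 908.1
top mouth px [215.38138138 295.07507508] [205 286  22  20 333] circ [519.8 -49.3] 27.7 mean [519.3 -49.2 121.5] ext [52.9 54.9  0. ]
  lid 459 [ 4.8469e+02 -4.2748e+02  5.7710e+01 -2.5000e-01 -4.0000e-02] 1511.1
  lid 459 [ 4.8429e+02 -4.2600e+02  5.7490e+01 -2.2000e-01 -2.0000e-02] 1814.0
  lid 459 [ 4.8482e+02 -4.2410e+02  5.7580e+01 -1.9000e-01  2.0000e-02] 1828.1
(560, 600, 3) (560, 480, 3)
```

View pics/rack0.png

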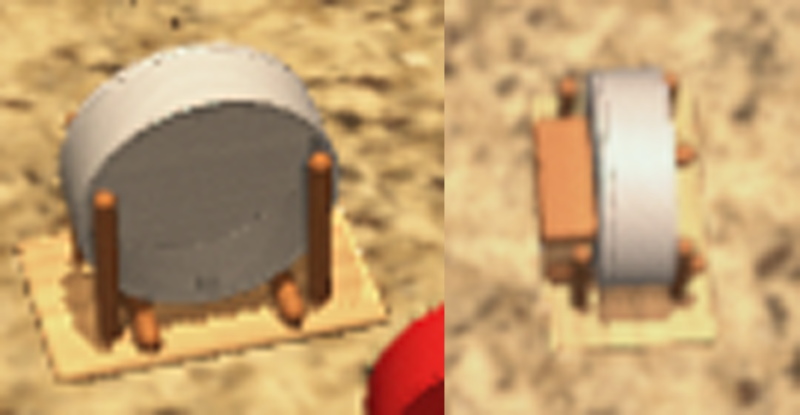

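```bash
python3 - <<'E'
from h import *
S=load('scene0');T=load('top0')
f=5.926
for u,v in((105,195),(320,157)):
    print('S',onplane(S,255+u/f,255+v/f,76).round(1))
for u,v in((567,85),(581,255),(672,77),(689,245)):
    print('T',onplane(T,325+(u-444.4)/f,245+v/f,76).round(1))
# handle top edges in T: bar corners (538,120),(590,118),(542,240),(597,238)
for u,v in((537,120),(542,240),(590,118),(597,238)): print('bar',onplane(T,325+(u-444.4)/f,245+v/f,63).round(1))
# base corners z=5
for u,v in((60,380),(388,318),(15,240)): print('Sbase',onplane(S,255+u/f,255+v/f,5 if u!=60 else 0).round(1))
E
```

```text
S [[ 435.9 -441.2   76. ]]
S [[ 514.9 -460.8   76. ]]
T [[ 527.8 -410.3   76. ]]
T [[ 446.7 -390.    76. ]]
T [[ 516.6 -458.    76. ]]
T [[ 436.2 -438.2   76. ]]
bar [[ 520.3 -393.4   63. ]]
bar [[ 463.4 -377.    63. ]]
bar [[ 513.7 -417.2   63. ]]
bar [[ 456.5 -401.3   63. ]]
Sbase [[ 410.9 -448.1    0. ]]
Sbase [[ 532.6 -483.4    5. ]]
Sbase [[ 427.7 -374.3    5. ]]
```

```bash
python3 - <<'E'
from h import *
for n in('scene0','top0'):
    P=cloud(load(n)).reshape(-1,3)
    m=(P[:,2]>130)&(P[:,2]<900)&(P[:,0]>150)&(P[:,0]<680)&(P[:,1]>-650)&(P[:,1]<650)
    Q=P[m]
    h,xe,ye=np.histogram2d(Q[:,0],Q[:,1],bins=[range(150,700,50),range(-650,700,50)])
    for i,j in zip(*np.where(h>5)):
        w=Q[(Q[:,0]//50*50==xe[i])&(Q[:,1]//50*50==ye[j])]
        print(n,xe[i],ye[j],int(h[i,j]),w[:,2].min().round(),w[:,2].max().round())
E
```

```text
scene0 150 450 14 535.0 555.0
scene0 150 500 123 289.0 547.0
scene0 150 550 204 359.0 534.0
scene0 200 450 33 517.0 544.0
scene0 200 500 1044 242.0 534.0
scene0 200 550 325 288.0 533.0
scene0 200 600 37 244.0 282.0
scene0 250 450 28 514.0 537.0
scene0 250 500 198 360.0 531.0
scene0 250 550 199 303.0 520.0
scene0 250 600 100 244.0 338.0
scene0 600 -650 527 595.0 684.0
scene0 600 -550 337 595.0 663.0
top0 600 -650 580 592.0 812.0
top0 600 -550 569 594.0 811.0
```

Call:
step_arm(rows=[[[0,0,0],[32,-32,0],0],[[0,0,0],[32,-32,0],0],[[0,0,0],[32,-32,0],0],[[0,0,0],[31,-31,0],0],[[0,0,0],[31,-31,0],0],[[0,0,0],[31,-31,0],0],[[0,0,0],[31,-31,0],0],[[0,0,0],[15,-43,0],0],[[0,0,0],[15,-43,0],0],[[0,0,0],[15,-43,0],0]], squeeze=70)

```text
time_s: 1.1
position: [500.4, 228.2, 303.6]
ee_rot: [[-0.927, 0.376, -0.001], [0.376, 0.927, -0.0], [0.0, -0.0, -1.0]]
ft_force: [1.7, 0.3, 0.2]
opening: 85.2
```

Call:
step_arm(rows=[[[0,0,0],[15,-43,0],0],[[0,0,0],[15,-43,0],0],[[0,0,0],[15,-43,0],0],[[0,0,0],[15,-41,0],0],[[0,0,0],[0,-44,0],0],[[0,0,0],[0,-44,0],0],[[0,0,0],[0,-43,0],0],[[0,0,0],[0,-43,0],0],[[0,0,0],[0,-43,0],0],[[0,0,0],[0,-43,0],0]])

```text
time_s: 2.1
position: [559.7, -201.7, 303.6]
ee_rot: [[-0.926, 0.376, -0.001], [0.376, 0.926, 0.0], [0.001, 0.0, -1.0]]
ft_force: [-0.3, 0.3, 0.7]
opening: 85.5
```

Call:
step_arm(rows=[[[0,0,1.6],[-15.6,-45,0],0],[[0,0,1.6],[-15.6,-45,0],0],[[0,0,1.6],[-15.6,-45,-20],0],[[0,0,1.6],[-15.6,-45,-20],0],[[0,0,1.7],[-15.6,-45,-20],0],[[0,0,0],[0,0,-13],0]])

```text
time_s: 2.7
position: [481.3, -425.0, 231.1]
ee_rot: [[-0.969, 0.246, -0.001], [0.246, 0.969, -0.001], [0.001, -0.001, -1.0]]
ft_force: [0.5, 0.5, -0.3]
opening: 85.7
```

```bash
python3 - <<'E'
from workcell import r
from h import *
o=r.get_obs();print(o['time_s'],o['position'],o['ee_rot'],o['q'])
s=r.snapshot('scene');np.savez('pics/s1.npz',**s);t=r.snapshot('top');np.savez('pics/t1.npz',**t)
a=cv2.resize(s['image'][200:350,200:400,::-1],(400,300));b=cv2.resize(t['image'][195:345,250:450,::-1],(400,300))
cv2.imwrite('pics/m1.png',cv2.resize(np.hstack([a,b]),(800,300)))
E
```

```text
2.7 [ 481.26005855 -425.01461908  231.1301468 ] [[-9.69265116e-01  2.46016849e-01 -9.19017093e-04]
 [ 2.46017493e-01  9.69265158e-01 -6.68084475e-04]
 [ 7.26411211e-04 -8.73645258e-04 -9.99999355e-01]] [-7.41554271e-01  5.32393179e-01  1.63917598e+00 -1.34952534e-03
  9.70250378e-01 -2.06301880e+00]
```

View pics/m1.png

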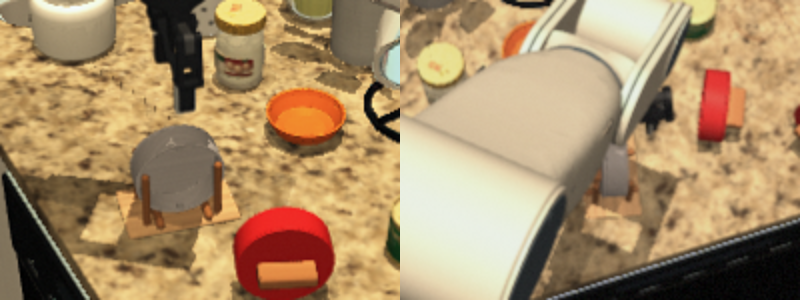

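The scene view (left half) shows the fingers at about (183,80), straddling the plane of the lid at (178,165) below. The tool is centred over the rim, so I'll descend.

Call:
step_arm(rows=[[[0,0,0],[0,-1,-30],0],[[0,0,0],[0,0,-25],0],[[0,0,0],[0,0,-15],0],[[0,0,0],[0,0,-9],0],[[0,0,0],[0,0,0],0.3],[[0,0,0],[0,0,0],0.45],[[0,0,0],[0,0,0],0.5]], squeeze=30)

```text
time_s: 3.5
position: [484.3, -422.0, 155.1]
ee_rot: [[-0.97, 0.242, 0.002], [0.242, 0.97, -0.001], [-0.002, -0.001, -1.0]]
ft_force: [0.2, -0.6, 1.1]
opening: 44.0
```

Call:
step_arm(rows=[[[0,0,0],[0,0,0],0.55],[[0,0,0],[0,0,0],0.6]])

```text
time_s: 3.7
position: [483.9, -421.9, 154.6]
ee_rot: [[-0.97, 0.242, 0.001], [0.242, 0.97, -0.001], [-0.001, -0.001, -1.0]]
ft_force: [0.1, -0.7, 0.1]
opening: 34.2
```

```bash
python3 - <<'E'
from workcell import r
from h import *
o=r.get_obs();print({k:np.round(v,3).tolist() for k,v in o.items()})
s=r.snapshot('scene');np.savez('pics/s2.npz',**s)
cv2.imwrite('pics/m2.png',cv2.resize(s['image'][220:320,240:360,::-1],(720,600),interpolation=2))
E
```

```text
{'time_s': 3.7, 'q': [-0.736, 0.635, 1.671, -0.0, 0.834, -2.062], 'joint_vel': [-0.002, 0.003, 0.001, -0.001, -0.003, -0.0], 'tau': [0.212, -61.684, -21.894, 0.058, 0.066, 0.003], 'position': [483.857, -421.917, 154.586], 'ee_rot': [[-0.97, 0.242, 0.001], [0.242, 0.97, -0.001], [-0.001, -0.001, -1.0]], 'ft_force': [0.133, -0.675, 0.071], 'torque': [-0.076, -0.018, -0.003], 'opening': 34.197}
```

View pics/m2.png

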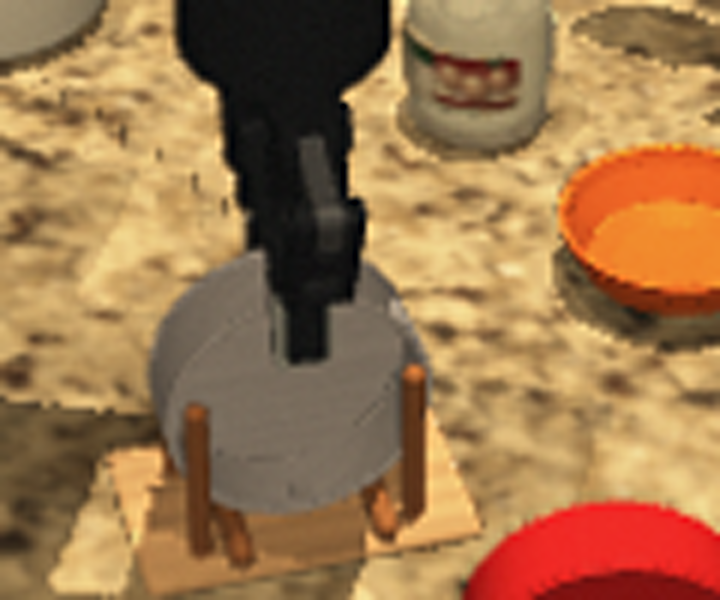

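The picture shows both fingers on the upper rim at about (305,330), and the opening reads 34.2 mm, which matches the cap thickness. I'll squeeze and lift.

Call:
step_arm(rows=[[[0,0,0],[0,0,0],1],[[0,0,0],[0,0,0],1],[[0,0,0],[0,0,8],1],[[0,0,0],[0,0,12],1],[[0,0,0],[0,0,15],1]], squeeze=70)

```text
time_s: 4.25
position: [483.3, -421.4, 189.3]
ee_rot: [[-0.97, 0.242, -0.001], [0.242, 0.97, 0.001], [0.001, 0.001, -1.0]]
ft_force: [0.3, -0.4, -1.8]
opening: 32.5
```

Call:
step_arm(rows=[[[0,0,0],[0,0,20],1],[[0,0,0],[0,0,25],1],[[0,0,0],[0,0,25],1],[[0,0,0],[0,0,25],1]])

```text
time_s: 4.65
position: [483.6, -421.5, 286.1]
ee_rot: [[-0.97, 0.242, 0.001], [0.242, 0.97, -0.001], [-0.001, -0.0, -1.0]]
ft_force: [0.2, -0.2, -2.1]
opening: 32.0
```

```bash
python3 - <<'E'
from workcell import r
from h import *
o=r.get_obs();print({k:np.round(v,3).tolist() for k,v in o.items()})
s=r.snapshot('scene');np.savez('pics/s3.npz',**s)
cv2.imwrite('pics/m3.png',cv2.resize(s['image'][200:320,220:364,::-1],(720,600),interpolation=2))
E
```

```text
{'time_s': 4.65, 'q': [-0.735, 0.466, 1.606, -0.0, 1.069, -2.062], 'joint_vel': [-0.0, -0.287, -0.177, -0.001, 0.458, 0.0], 'tau': [0.013, -57.454, -27.576, 0.013, -0.536, -0.0], 'position': [483.563, -421.528, 286.082], 'ee_rot': [[-0.97, 0.242, 0.001], [0.242, 0.97, -0.001], [-0.001, -0.0, -1.0]], 'ft_force': [0.16, -0.162, -2.093], 'torque': [-0.016, -0.02, -0.027], 'opening': 31.996}
```

View pics/m3.png

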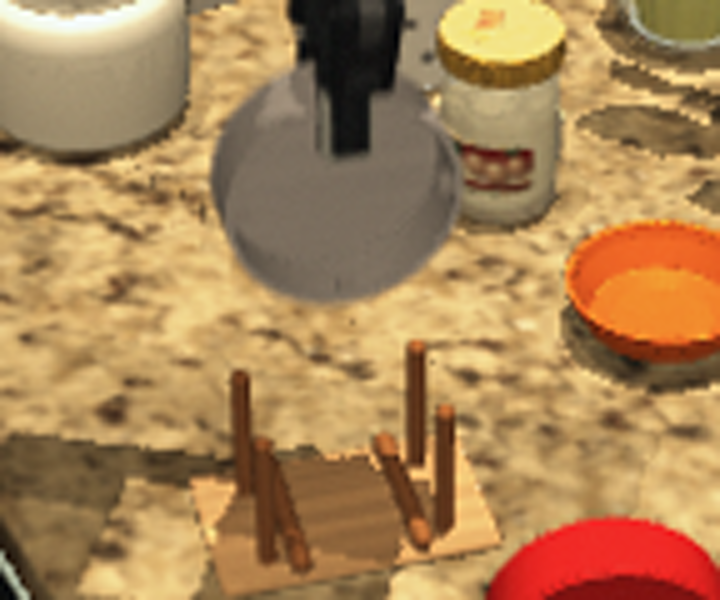

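The picture shows the lid hanging free under the fingers at about (335,180), clear of the now empty rack. The wrist force drop of about 2.1 N gives a weight near 0.21 kg.

```bash
python3 - <<'E'
import numpy as np
D=np.array([(np.hypot(234.968,578.653),303.108,.424,1.631),(np.hypot(481.26,425.01),231.13,.53239,1.63918),(np.hypot(483.857,421.917),154.586,.635,1.671),(np.hypot(483.563,421.528),286.08,.466,1.606)])
A=[];b=[]
for R,z,a,e in D:
    A+= [[np.sin(a),np.sin(a+e),0,1],[np.cos(a),np.cos(a+e),1,0]];b+=[R,z]
x,res,rk,sv=np.linalg.lstsq(np.array(A),b,rcond=None);print(x,res,rk,sv)
A=np.array(A)[:,:3];x=np.linalg.lstsq(A,b,rcond=None);print(x)
from h import *
T=load('top0')
for u,v in((300,352),(250,363),(400,325)): print(onplane(T,float(u),float(v),0))
E
```

```text
[468.02362376 479.36912875  99.03738341   9.09955783] [5.93802771] 4 [2.87173357 2.77859396 0.14127127 0.11226902]
(array([474.6905435 , 486.28167868,  97.02214826]), array([8.77409747]), np.int32(3), array([2.86746328, 1.93972657, 0.12294375]))
[[ 337.38943572 -218.11718979    0.        ]]
[[349.61881398 -81.03010199   0.        ]]
[[ 325.04966199 -502.40483443    0.        ]]
```

```bash
cat > kin.py <<'E'
import numpy as np
from scipy.spatial.transform import Rotation as Ro
from scipy.optimize import least_squares
L1,L2,C0,HD=468.,479.4,9.1,99.
lo=np.array([-3,-.9,.09,-1.31,.11,-2.54]);hi=np.array([3,2.11,2.58,4.45,2.69,2.54])
D=230.;S4=1
def fk(q,D=None,S=None):
    D=globals()['D'] if D is None else D;S=S4 if S is None else S
    Y=lambda a:Ro.from_euler('y',a);Z=lambda a:Ro.from_euler('z',a)
    R1=Z(q[0]);R2=R1*Y(q[1]);R3=R2*Y(q[2]);R5=R3*Z(S*q[3])*Y(q[4]);R6=R5*Z(q[5])
    el=R1.apply([C0,0,HD+D])+R2.apply([0,0,L1]);w=el+R3.apply([0,0,L2])
    p=w+R5.apply([0,0,D])
    # tool x,y: at down q6=0 tool y radial outward => y az=q1-q6 ; base frame x after Ry(pi) = -radial
    M=R6.as_matrix();T=np.c_[M[:,1],-M[:,0],M[:,2]]
    return p,T,el,w
def ik(p,T,q0):
    f=lambda q:np.r_[(fk(q)[0]-p)/100,(fk(q)[1]-T).ravel()]
    return least_squares(f,q0,bounds=(lo+.03,hi-.03))
E
python3 - <<'E'
from kin import *
import kin
print(fk([-.7416,.5324,1.6392,-.0013,.97,-2.063]))
th=np.radians(22)
for S in(1,-1):
  kin.S4=S
  for az in (20,45,60,76,100,-90,-60,-120):
    a=np.radians(az);u=np.array([np.cos(a),np.sin(a),0]);up=np.array([0,0,1.])
    tz=u*np.cos(th)-up*np.sin(th); n=u*np.sin(th)+up*np.cos(th)   # lid z
    ty=n;tx=np.cross(ty,tz);T=np.c_[tx,ty,tz]
    for lc in((520,-200),):
        lc=np.array([*lc,0.])
        # far low edge at lc+51u, z=2 ; TCP = edge + 17 n -146 tz
        p=lc+51*u+17*n-146*tz+[0,0,2]
        best=None
        for q40 in(0,1.2,-1.2,3,4.2):
            for q6 in(-2,-1,0,1,2):
                o=ik(p,T,[-.5,.5,1.7,q40 if q40>-1.2 else -1.2,1.2,q6])
                if best is None or o.cost<best.cost:best=o
        _,_,el,w=fk(best.x)
        print(S,az,'cost',round(best.cost,5),'q',best.x.round(2),'tcp',p.round(0),'wrist',w.round(0))
E
```

```text
(array([ 473.31414726, -433.90339582,  231.21736345]), array([[-9.69242533e-01,  2.46106441e-01, -7.29466115e-04],
       [ 2.46106986e-01,  9.69242350e-01, -7.86043548e-04],
       [ 5.13579072e-04, -9.41393546e-04, -9.99999425e-01]]), array([ 181.88285449, -166.60975113,  732.22473157]), array([ 473.48192446, -433.7226058 ,  461.2172312 ]))
1 20 cost 0.13518 q [-0.86  0.76  2.14  1.53  1.   -2.51] tcp [ 447. -227.   72.] wrist [ 291. -341.  205.]
1 45 cost 0.05958 q [-0.88  0.88  1.89  1.18  1.21 -2.51] tcp [ 465. -255.   72.] wrist [ 346. -422.  183.]
1 60 cost 0.03676 q [-0.86  0.95  1.72  1.01  1.36 -2.51] tcp [ 481. -268.   72.] wrist [ 397. -459.  173.]
1 76 cost 0.02682 q [-0.81  1.03  1.53  0.84  1.52 -2.51] tcp [ 501. -276.   72.] wrist [ 466. -484.  167.]
1 100 cost 0.03515 q [-0.7   1.16  1.25  0.63  1.78 -2.51] tcp [ 534. -277.   72.] wrist [ 580. -487.  160.]
1 -90 cost 0.05392 q [ 0.15  0.89  1.86 -1.14  1.24  2.51] tcp [ 520. -122.   72.] wrist [551.  82. 181.]
1 -60 cost 0.21566 q [0.06 0.71 2.25 4.42 0.9  2.51] tcp [ 481. -132.   72.] wrist [403.  25. 215.]
1 -120 c
[... 247 characters left out ...]
 -1.18  1.21 -2.51] tcp [ 465. -255.   72.] wrist [ 346. -422.  183.]
-1 60 cost 0.03676 q [-0.86  0.95  1.72 -1.01  1.36 -2.51] tcp [ 481. -268.   72.] wrist [ 397. -459.  173.]
-1 76 cost 0.02682 q [-0.81  1.03  1.53 -0.84  1.52 -2.51] tcp [ 501. -276.   72.] wrist [ 466. -484.  167.]
-1 100 cost 0.03515 q [-0.7   1.16  1.25 -0.63  1.78 -2.51] tcp [ 534. -277.   72.] wrist [ 580. -487.  160.]
-1 -90 cost 0.05392 q [0.15 0.89 1.86 1.14 1.24 2.51] tcp [ 520. -122.   72.] wrist [551.  82. 181.]
-1 -60 cost 0.1436 q [0.12 0.75 2.15 1.56 0.98 2.51] tcp [ 481. -132.   72.] wrist [438.  55. 207.]
-1 -120 cost 0.02645 q [0.06 1.04 1.51 0.83 1.54 2.51] tcp [ 559. -132.   72.] wrist [678.  43. 166.]
```

```bash
python3 - <<'E'
from kin import *
import kin
kin.lo[5]=-4;kin.hi[5]=4
for flip in(0,1):
 for thd in(20,30,40):
  th=np.radians(thd)
  for az in (45,60,76,90,110):
   for lc in((480,-200),(540,-200)):
    a=np.radians(az);u=np.array([np.cos(a),np.sin(a),0]);up=np.array([0,0,1.])
    tz=u*np.cos(th)-up*np.sin(th); n=u*np.sin(th)+up*np.cos(th)
    ty=-n if flip else n;tx=np.cross(ty,tz);T=np.c_[tx,ty,tz]
    p=np.array([*lc,2.])+51*u+17*n-146*tz
    best=min((ik(p,T,[-.8,.9,1.7,1,1.2,q6]) for q6 in(-2.5,.5)),key=lambda o:o.cost)
    _,_,el,w=fk(best.x)
    print(flip,thd,az,lc,'cost',round(best.cost,5),'q',best.x.round(2),'tcp',p.round(0),'wrist',w.round(0))
E
```

```text
0 20 45 (480, -200) cost 0.0 q [-0.99  0.92  1.99  1.29  1.28 -2.9 ] tcp [ 423. -257.   68.] wrist [ 270. -410.  147.]
0 20 45 (540, -200) cost 0.0 q [-0.89  0.94  1.91  1.36  1.27 -2.83] tcp [ 483. -257.   68.] wrist [ 330. -410.  147.]
0 20 60 (480, -200) cost 0.0 q [-0.94  0.97  1.81  1.06  1.39 -2.81] tcp [ 440. -270.   68.] wrist [ 332. -457.  147.]
0 20 60 (540, -200) cost 0.0 q [-0.86  1.    1.71  1.12  1.39 -2.73] tcp [ 500. -270.   68.] wrist [ 392. -457.  147.]
0 20 76 (480, -200) cost 0.0 q [-0.87  1.03  1.62  0.86  1.53 -2.75] tcp [ 461. -278.   68.] wrist [ 408. -488.  147.]
0 20 76 (540, -200) cost 0.0 q [-0.81  1.07  1.51  0.92  1.55 -2.67] tcp [ 521. -278.   68.] wrist [ 468. -488.  147.]
0 20 90 (480, -200) cost 0.0 q [-0.8   1.09  1.46  0.72  1.66 -2.74] tcp [ 480. -280.   68.] wrist [ 480. -497.  147.]
0 20 90 (540, -200) cost 0.0 q [-0.74  1.15  1.32  0.77  1.7  -2.66] tcp [ 540. -280.   68.] wrist [ 540. -497.  147.]
0 20 110 (480, -200) cost 0.0 q [-0.69  1.17  1.26  0.52  1.84  3.49] tcp [ 507. -276.   68.] wrist [ 581. -479.  147.]
0 20 110 (540, -200) cost 0.
[... 5351 characters left out ...]
200) cost 0.0 q [-0.78  0.78  1.79  0.77  1.23  0.51] tcp [ 468. -248.  109.] wrist [ 425. -419.  257.]
1 40 76 (540, -200) cost 0.0 q [-0.71  0.84  1.67  0.8   1.25  0.59] tcp [ 528. -248.  109.] wrist [ 485. -419.  257.]
1 40 90 (480, -200) cost 0.0 q [-0.73  0.84  1.67  0.63  1.35  0.47] tcp [ 480. -250.  109.] wrist [ 480. -426.  257.]
1 40 90 (540, -200) cost 0.0 q [-0.67  0.9   1.53  0.66  1.39  0.55] tcp [ 540. -250.  109.] wrist [ 540. -426.  257.]
1 40 110 (480, -200) cost 0.0 q [-0.64  0.91  1.52  0.44  1.51  0.37] tcp [ 497. -247.  109.] wrist [ 557. -412.  257.]
1 40 110 (540, -200) cost 0.0 q [-0.59  0.98  1.36  0.47  1.57  0.44] tcp [ 557. -247.  109.] wrist [ 617. -412.  257.]
```

```bash
python3 - <<'E'
from h import *
from scipy.optimize import least_squares
for nm in('s2','s3','scene0'):
    s=load(nm);P=cloud(s).reshape(-1,3);hsv=cv2.cvtColor(s['image'],cv2.COLOR_RGB2HSV).reshape(-1,3)
    z0={'s2':0,'s3':125,'scene0':0}[nm]
    m=(P[:,0]>400)&(P[:,0]<560)&(P[:,1]>-470)&(P[:,1]<-370)&(P[:,2]>z0)&(P[:,2]<z0+125)&(hsv[:,1]<60)&(hsv[:,2]>60)
    Q=P[m]
    # interior floor plane (cap underside) : fit central disc points
    c=np.median(Q,axis=0)
    n=np.array([.242,.97,0]);al=(Q-c)@n
    D=Q[(abs(Q[:,0]-482)<30)&(Q[:,2]>z0+25)&(Q[:,2]<z0+75)]
    A=np.c_[D[:,0],D[:,2],np.ones(len(D))];y=D[:,1]
    w=np.ones(len(D))
    for i in range(10):
        x=np.linalg.lstsq(A*w[:,None],y*w,rcond=None)[0];r=y-A@x;w=1/np.sqrt(1+(r/1.5)**2)
    print(nm,len(D),'dy/dx',x[0].round(3),'dy/dz',x[1].round(3),'y at centre',(x@[482,z0+56,1]).round(1),'rms',r.std().round(2))
E
```

```text
s2 81 dy/dx -0.219 dy/dz 0.045 y at centre -410.3 rms 3.46
s3 156 dy/dx -0.247 dy/dz 0.021 y at centre -410.5 rms 7.12
scene0 98 dy/dx -0.23 dy/dz -0.034 y at centre -413.5 rms 3.47
```

Call:
step_arm(rows=[[[0,0,0],[0,0,-30],1],[[0,0,0],[0,0,-30],1],[[0,0,0],[0,0,-12],1],[[0,0,0],[0,0,-12],1],[[0,0,0],[0,0,-12],1]])

```text
time_s: 5.2
position: [484.1, -422.0, 188.0]
ee_rot: [[-0.97, 0.242, 0.001], [0.242, 0.97, -0.001], [-0.001, -0.001, -1.0]]
ft_force: [-0.4, -0.1, -2.0]
opening: 32.2
```

Call:
step_arm(rows=[[[0,0,0],[0,0,-12],1],[[0,0,0],[0,0,-10],1],[[0,0,0],[0,0,-4],1],[[0,0,0],[0,0,0],1]])

```text
time_s: 5.6
position: [483.5, -421.5, 161.2]
ee_rot: [[-0.97, 0.242, -0.001], [0.242, 0.97, 0.001], [0.001, 0.0, -1.0]]
ft_force: [-0.7, -0.1, -0.8]
opening: 32.2
```

Call:
step_arm(rows=[[[0,0,0],[0,0,-4],1],[[0,0,0],[0,0,-3],1],[[0,0,0],[0,0,0],1]])

```text
time_s: 5.9
position: [483.8, -421.8, 155.0]
ee_rot: [[-0.97, 0.242, 0.0], [0.242, 0.97, -0.0], [-0.001, -0.0, -1.0]]
ft_force: [0.2, -0.2, -1.2]
opening: 32.0
```

Call:
step_arm(rows=[[[0,0,0],[0,0,0],0.3],[[0,0,0],[0,0,0],0.2],[[0,0,0],[0,0,0],0.1],[[0,0,0],[0,0,15],0],[[0,0,0],[0,0,25],0],[[0,0,-8.5],[0,0,20],0],[[0,0,-8.5],[0,0,0],0],[[0,0,-8.5],[0,0,0],0],[[0,0,-8.5],[0,0,0],0],[[0,0,-8.5],[0,0,0],0]])

```text
time_s: 6.9
position: [483.9, -421.8, 216.3]
ee_rot: [[-0.547, 0.837, 0.001], [0.837, 0.547, -0.001], [-0.001, 0.0, -1.0]]
ft_force: [-0.3, -0.6, -0.1]
opening: 85.7
```

Call:
step_arm(rows=[[[0,0,-8.5],[0,0,0],0],[[0,0,-8.5],[0,0,0],0],[[0,0,-8.5],[0,0,0],0],[[0,0,-8.5],[0,0,0],0],[[0,0,-8.5],[0,0,0],0],[[0,0,-8.5],[0,0,0],0],[[0,0,-8.5],[0,0,0],0],[[0,0,-8.5],[0,0,0],0],[[0,0,-8.5],[0,0,0],0],[[0,0,-8.5],[0,0,0],0]])

```text
time_s: 7.9
position: [483.8, -421.8, 216.2]
ee_rot: [[0.786, 0.618, 0.001], [0.618, -0.786, -0.001], [0.0, 0.001, -1.0]]
ft_force: [0.1, -0.8, -0.8]
opening: 85.1
```

Call:
step_arm(rows=[[[0,0,-8.5],[0,0,0],0],[[0,0,-8.5],[0,0,0],0],[[0,0,-8.5],[0,0,0],0],[[0,0,-8.5],[0,0,0],0],[[0,0,-8.5],[0,0,0],0],[[0,0,-8.5],[0,0,0],0],[[0,0,-1.5],[0,0,0],0],[[0,0,0],[0,0,0],0]])

```text
time_s: 8.7
position: [483.8, -421.8, 215.7]
ee_rot: [[0.971, -0.239, 0.001], [-0.239, -0.971, -0.001], [0.001, 0.0, -1.0]]
ft_force: [0.0, 1.0, 0.7]
opening: 85.3
```

```bash
python3 - <<'E'
from workcell import r
from h import *
o=r.get_obs();print({k:np.round(v,3).tolist() for k,v in o.items()})
s=r.snapshot('scene');np.savez('pics/s4.npz',**s)
cv2.imwrite('pics/m4.png',cv2.resize(s['image'][220:320,240:360,::-1],(720,600),interpolation=2))
E
```

```text
{'time_s': 8.7, 'q': [-0.736, 0.551, 1.648, 0.0, 0.941, 1.077], 'joint_vel': [0.001, 0.007, 0.004, -0.0, -0.002, -0.027], 'tau': [-0.0, -59.966, -24.843, 0.001, 0.007, 0.417], 'position': [483.804, -421.759, 215.738], 'ee_rot': [[0.971, -0.239, 0.001], [-0.239, -0.971, -0.001], [0.001, 0.0, -1.0]], 'ft_force': [0.015, 0.95, 0.654], 'torque': [0.046, 0.026, 0.023], 'opening': 85.257}
```

View pics/m4.png

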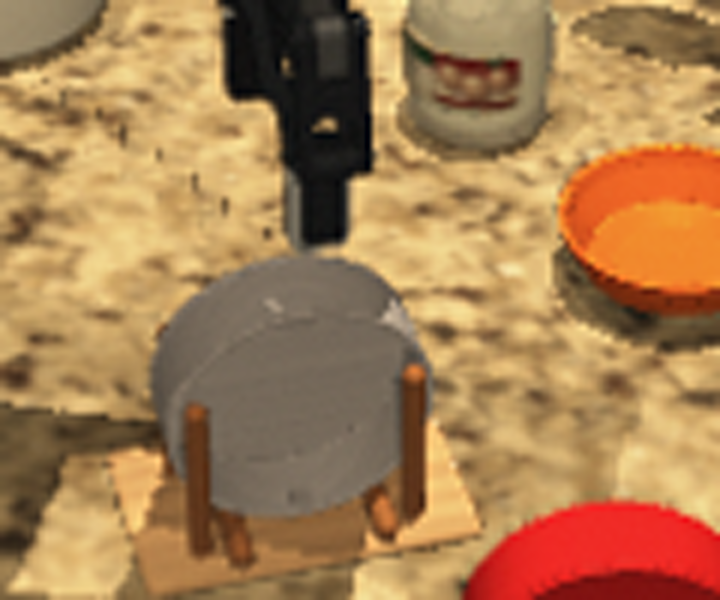

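The lid is back in the rack as it was, at about (290,385), and the gripper is turned half way round above it. I'll regrip the rim.

Call:
step_arm(rows=[[[0,0,0],[0,0,-30],0],[[0,0,0],[0,0,-20],0],[[0,0,0],[0,0,-11],0.2],[[0,0,0],[0,0,0],0.4],[[0,0,0],[0,0,0],0.5],[[0,0,0],[0,0,0],0.6],[[0,0,0],[0,0,0],1],[[0,0,0],[0,0,0],1],[[0,0,0],[0,0,0],1]], squeeze=70)

```text
time_s: 9.65
position: [484.3, -421.9, 155.1]
ee_rot: [[0.97, -0.242, 0.002], [-0.242, -0.97, -0.001], [0.002, 0.001, -1.0]]
ft_force: [0.6, 0.2, 6.2]
opening: 31.9
```

Call:
step_arm(rows=[[[0,0,0],[0,0,8],1],[[0,0,0],[0,0,12],1],[[0,0,0],[0,0,20],1],[[0,0,0],[0,0,30],1],[[0,0,0],[0,0,40],1],[[0,0,0],[0,0,30],1],[[0,0,0],[0,0,0],1]])

```text
time_s: 10.35
position: [485.2, -423.1, 299.9]
ee_rot: [[0.97, -0.242, 0.007], [-0.242, -0.97, -0.006], [0.008, 0.005, -1.0]]
ft_force: [0.7, -0.1, -1.8]
opening: 31.7
```

Call:
step_arm(rows=[[[0,0,-8],[-2,15,0],1],[[0,0,-8],[-2,20,0],1],[[7.36,-4.25,0],[-2,20,0],1],[[7.36,-4.25,0],[-2,20,0],1],[[7.36,-4.25,0],[-2,20,0],1],[[7.36,-4.25,0],[-2,20,-10],1],[[0,0,0],[0,0,0],1]])

```text
time_s: 11.05
position: [469.2, -305.3, 281.2]
ee_rot: [[0.865, -0.418, 0.277], [-0.501, -0.714, 0.489], [-0.007, -0.562, -0.827]]
ft_force: [-0.6, -0.2, -1.9]
opening: 32.0
```

```bash
python3 - <<'E'
from workcell import r
from h import *
o=r.get_obs();print({k:np.round(v,3).tolist() for k,v in o.items()})
E
```

```text
{'time_s': 11.05, 'q': [-0.819, 0.439, 1.772, 0.612, 1.203, 0.973], 'joint_vel': [0.023, -0.021, -0.066, -0.137, -0.048, 0.11], 'tau': [-0.121, -54.686, -25.234, 3.744, 1.938, -1.094], 'position': [469.242, -305.278, 281.166], 'ee_rot': [[0.865, -0.418, 0.277], [-0.501, -0.714, 0.489], [-0.007, -0.562, -0.827]], 'ft_force': [-0.631, -0.223, -1.853], 'torque': [-0.499, 0.317, 0.044], 'opening': 32.05}
```

Call:
step_arm(rows=[[[7.36,-4.25,0],[0,11,-20],1],[[7.36,-4.25,0],[0,11,-20],1],[[7.36,-4.25,0],[0,11,-20],1],[[7.36,-4.25,0],[0,12,-20],1],[[0,0,0],[0,0,-20],1],[[0,0,0],[0,0,-20],1],[[0,0,0],[0,0,0],1]])

```text
time_s: 11.75
position: [471.2, -261.3, 161.2]
ee_rot: [[0.867, -0.192, 0.459], [-0.498, -0.325, 0.804], [-0.005, -0.926, -0.378]]
ft_force: [0.1, 0.7, -1.2]
opening: 32.0
```

```bash
python3 - <<'E'
from workcell import r
from h import *
o=r.get_obs();print({k:np.round(v,3).tolist() for k,v in o.items()})
from kin import fk
for D in(150,180,200,230,260):
    p,T,el,w=fk(o['q'],D=D);print(D,p.round(1),w.round(0))
s=r.snapshot('scene');np.savez('pics/s5.npz',**s);t=r.snapshot('top')
a=cv2.resize(s['image'][170:320,200:400,::-1],(400,300));b=cv2.resize(t['image'][195:345,220:420,::-1],(400,300))
cv2.imwrite('pics/m5.png',np.hstack([a,b]))
E
```

```text
{'time_s': 11.75, 'q': [-0.903, 0.795, 1.826, 1.054, 1.415, 0.491], 'joint_vel': [0.001, -0.054, -0.007, 0.024, 0.044, 0.019], 'tau': [-0.269, -58.423, -11.503, 2.113, 3.583, -0.286], 'position': [471.15, -261.275, 161.19], 'ee_rot': [[0.867, -0.192, 0.459], [-0.498, -0.325, 0.804], [-0.005, -0.926, -0.378]], 'ft_force': [0.064, 0.749, -1.244], 'torque': [-0.742, 0.356, -0.034], 'opening': 31.967}
150 [ 429.3 -336.1  104.2] [ 360. -457.  161.]
180 [ 443.1 -312.   122.8] [ 360. -457.  191.]
200 [ 452.3 -295.9  135.3] [ 360. -457.  211.]
230 [ 466.1 -271.8  153.9] [ 360. -457.  241.]
260 [ 479.9 -247.7  172.6] [ 360. -457.  271.]
```

View pics/m5.png

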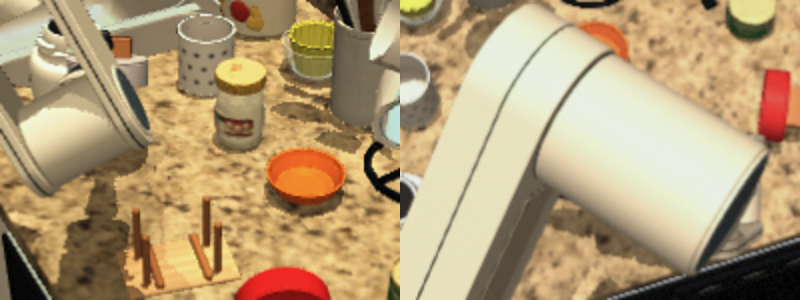

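```bash
python3 - <<'E'
from h import *
s=load('s5');c=cloud(s);P=c[230:270,200:280].reshape(-1,3)
m=P[:,2]>100
Q=P[m];print(len(Q));
for i in np.argsort(Q[:,2])[:400:40]: print(Q[i].round(0))
crop(s,195,300,165,275,'pics/m5b.png',5.4)
E
```

```text
1926
[ 322. -463.  191.]
[ 326. -473.  207.]
[ 320. -472.  213.]
[ 342. -476.  217.]
[ 347. -478.  221.]
[ 369. -480.  224.]
[ 335. -479.  227.]
[ 347. -479.  229.]
[ 384. -485.  231.]
[ 297. -471.  233.]
```

View pics/m5b.png

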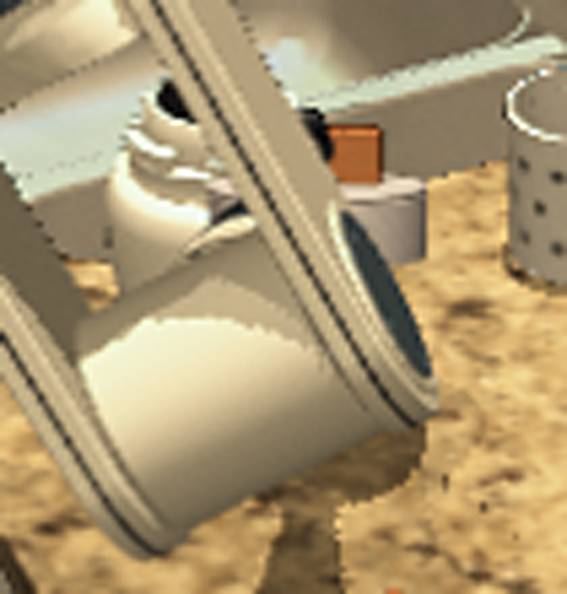

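The view shows the lid beyond the wrist at about (370,200), handle up. The lowest wrist part is at z of about 190 and clear of the rack, so I can lower it.

Call:
step_arm(rows=[[[0,0,0],[0,0,-25],1],[[0,0,0],[0,0,-25],1],[[0,0,0],[0,0,-15],1],[[0,0,0],[0,0,-10],1],[[0,0,0],[0,0,0],1]])

```text
time_s: 12.35
position: [471.7, -261.6, 88.5]
ee_rot: [[0.866, -0.188, 0.463], [-0.5, -0.324, 0.803], [-0.001, -0.927, -0.375]]
ft_force: [0.3, -0.3, -2.8]
opening: 32.4
```

Call:
step_arm(rows=[[[0,0,0],[0,0,-5],1],[[0,0,0],[0,0,-3],1],[[0,0,0],[0,0,0],1]])

```text
time_s: 12.65
position: [471.7, -261.7, 81.0]
ee_rot: [[0.866, -0.187, 0.464], [-0.5, -0.325, 0.803], [0.0, -0.927, -0.375]]
ft_force: [-1.1, 1.2, -1.4]
opening: 31.9
```

Call:
step_arm(rows=[[[0,0,0],[0,0,-3],1],[[0,0,0],[0,0,-2],1],[[0,0,0],[0,0,0],1]])

```text
time_s: 12.95
position: [471.6, -261.6, 75.7]
ee_rot: [[0.866, -0.188, 0.464], [-0.5, -0.324, 0.803], [-0.0, -0.927, -0.375]]
ft_force: [1.0, 0.3, -1.9]
opening: 32.2
```

Call:
step_arm(rows=[[[0,0,0],[0,0,-2],1],[[0,0,0],[0,0,-2],1],[[0,0,0],[0,0,0],1]])

```text
time_s: 13.25
position: [471.8, -262.2, 73.0]
ee_rot: [[0.866, -0.185, 0.465], [-0.501, -0.323, 0.803], [0.001, -0.928, -0.372]]
ft_force: [-3.0, -4.4, 6.7]
opening: 31.9
```

Call:
step_arm(rows=[[[0,0,0],[0,0,0],0.55],[[0,0,0],[0,0,0],0.5],[[0,0,0],[0,0,0],0.45],[[0,0,0],[0,0,0],0.42]])

```text
time_s: 13.65
position: [471.6, -261.4, 71.7]
ee_rot: [[0.866, -0.188, 0.463], [-0.5, -0.324, 0.803], [-0.0, -0.927, -0.375]]
ft_force: [0.2, -0.0, -0.9]
opening: 49.0
```

```bash
python3 - <<'E'
from workcell import r
from h import *
o=r.get_obs();print({k:np.round(v,3).tolist() for k,v in o.items()})
s=r.snapshot('scene');np.savez('pics/s6.npz',**s)
crop(s,195,300,165,275,'pics/m6.png',5.4)
E
```

```text
{'time_s': 13.65, 'q': [-0.903, 0.961, 1.787, 1.079, 1.355, 0.373], 'joint_vel': [0.001, -0.001, -0.002, 0.002, 0.001, 0.0], 'tau': [-0.196, -62.165, -6.835, 1.448, 3.787, 0.001], 'position': [471.639, -261.383, 71.689], 'ee_rot': [[0.866, -0.188, 0.463], [-0.5, -0.324, 0.803], [-0.0, -0.927, -0.375]], 'ft_force': [0.24, -0.0, -0.853], 'torque': [-0.462, 0.219, 0.042], 'opening': 49.026}
```

View pics/m6.png

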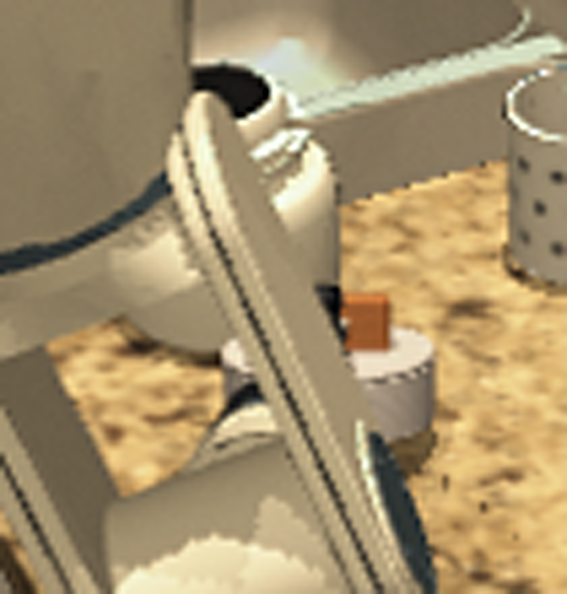

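Call:
step_arm(rows=[[[0,0,0],[-4,-4,-1],0.42],[[0,0,0],[-8,-6,-1],0.42],[[0,0,0],[-9,-6,0],0.42],[[0,0,0],[-10,-6,0],0.42],[[0,0,0],[-10,-6,0],0.42],[[0,0,0],[-10,-5,0],0.42]])

```text
time_s: 14.3
position: [419.6, -295.4, 69.9]
ee_rot: [[0.866, -0.187, 0.464], [-0.501, -0.324, 0.803], [0.0, -0.927, -0.375]]
ft_force: [-0.0, 0.5, 0.0]
opening: 49.7
```

Call:
step_arm(rows=[[[0,0,0],[-6,-3,15],0.42],[[0,0,0],[0,0,30],0.42],[[0,0,0],[0,0,40],0.42]])

```text
time_s: 14.6
position: [413.8, -297.4, 155.6]
ee_rot: [[0.866, -0.189, 0.464], [-0.501, -0.322, 0.803], [-0.003, -0.928, -0.373]]
ft_force: [0.1, -1.1, 0.4]
opening: 49.4
```

```bash
python3 - <<'E'
from workcell import r
from h import *
o=r.get_obs();print({k:np.round(v,3).tolist() for k,v in o.items()})
s=r.snapshot('scene');np.savez('pics/s7.npz',**s)
crop(s,190,310,160,290,'pics/m7.png',4.6)
E
```

```text
{'time_s': 14.6, 'q': [-1.022, 0.804, 1.836, 0.961, 1.457, 0.442], 'joint_vel': [0.007, -0.774, 0.135, -0.059, 0.354, 0.5], 'tau': [-0.283, -51.259, -9.012, 1.541, 2.908, -0.802], 'position': [413.793, -297.45, 155.582], 'ee_rot': [[0.866, -0.189, 0.464], [-0.501, -0.322, 0.803], [-0.003, -0.928, -0.373]], 'ft_force': [0.102, -1.096, 0.414], 'torque': [-0.386, 0.172, -0.012], 'opening': 49.449}
```

View pics/m7.png

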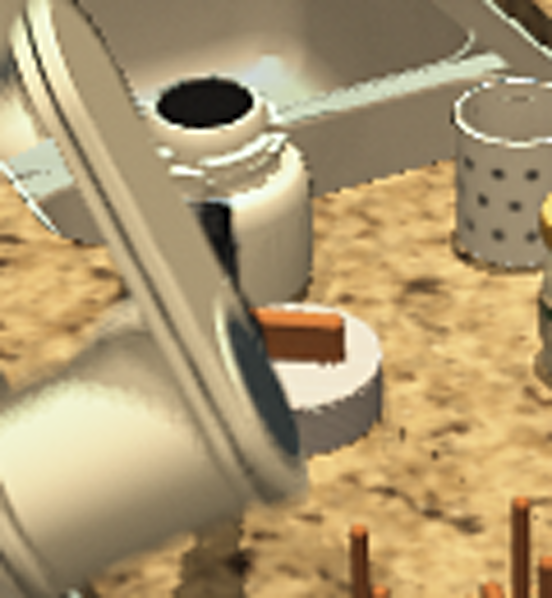

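The picture shows the lid lying flat at about (320,370) with its wooden bar up and the gripper clear of it. I'll turn the tool back to vertical.

Call:
step_arm(rows=[[[-7.36,4.25,0],[0,0,20],0.42],[[-7.36,4.25,0],[0,0,20],0.42],[[-7.36,4.25,0],[0,0,20],0.42],[[-7.36,4.25,0],[0,0,15],0.42],[[-7.36,4.25,0],[0,0,15],0.42],[[-7.36,4.25,0],[0,0,10],0.42],[[-7.36,4.25,0],[0,0,0],0.42],[[-7.36,4.25,0],[0,0,0],0.42],[[0,0,0],[0,0,0],0.42]])

```text
time_s: 15.55
position: [415.0, -296.1, 256.3]
ee_rot: [[0.868, -0.497, 0.0], [-0.497, -0.868, -0.003], [0.002, 0.003, -1.0]]
ft_force: [-0.3, 0.8, 0.7]
opening: 49.4
```

```bash
python3 - <<'E'
from workcell import r
from h import *
o=r.get_obs();print({k:np.round(v,3).tolist() for k,v in o.items()})
s=r.snapshot('scene');np.savez('pics/s8.npz',**s);t=r.snapshot('top');np.savez('pics/t8.npz',**t)
crop(s,195,315,185,275,'pics/m8.png',6.5)
cv2.imwrite('pics/m8t.png',t['image'][:,:,::-1])
E
```

```text
{'time_s': 15.55, 'q': [-0.642, 0.321, 1.921, -0.003, 0.898, 1.451], 'joint_vel': [-0.054, 0.026, -0.006, 0.196, 0.029, -0.196], 'tau': [1.002, -45.552, -23.859, -1.859, -0.364, 1.918], 'position': [415.049, -296.107, 256.264], 'ee_rot': [[0.868, -0.497, 0.0], [-0.497, -0.868, -0.003], [0.002, 0.003, -1.0]], 'ft_force': [-0.293, 0.848, 0.711], 'torque': [-0.005, -0.056, 0.053], 'opening': 49.416}
```

View pics/m8.png

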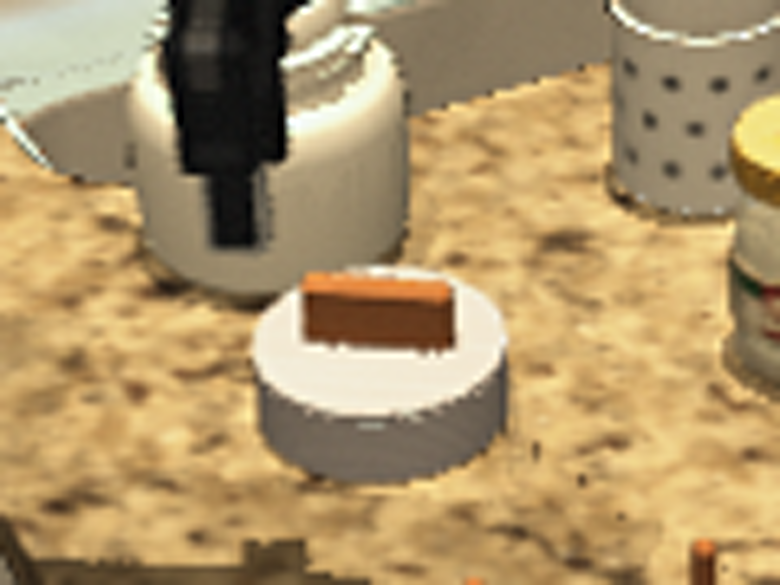

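View pics/m8t.png

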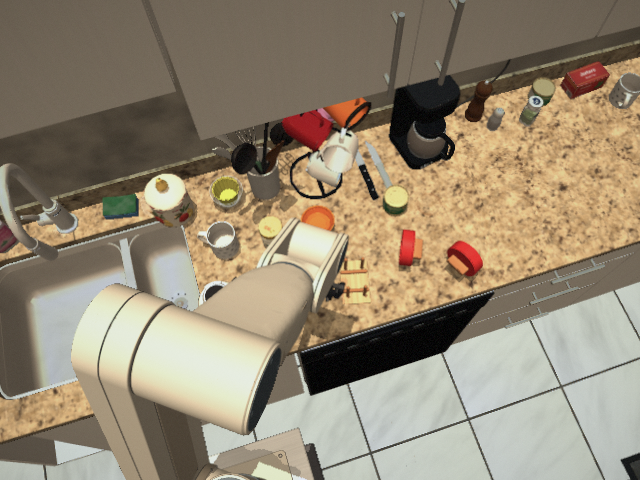

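The lid lies flat with its cap ellipse at about (380,340) in the crop, and the bar's top face runs from (303,280) to (452,285). Next I'll measure the bar and the cap centre.

```bash
python3 - <<'E'
from h import *
s=load('s8');f=6.5
hsv=cv2.cvtColor(s['image'],cv2.COLOR_RGB2HSV)
P=cloud(s)
# bar top face bright orange
u0,v0=195,185
sub=np.zeros((480,640),np.uint8)
box=(slice(220,245),slice(238,268))
b=hsv[box];m=((b[...,1]>120)&(b[...,0]<15))
print('bar px',m.sum()); 
Q=P[box][m];t=Q[Q[:,2]>54]
print('bar top depth mean',t.mean(0).round(1),len(t))
for u,v in((302,276),(450,283),(454,296),(303,290)):
    print('corner z60',onplane(s,u0+u/f,v0+v/f,60).round(1))
# bar bottom front edge z=34
for u,v in((305,341),(452,350)): print('front bottom z34',onplane(s,u0+u/f,v0+v/f,34).round(1))
# cap top ellipse: left/right/bottom points, z=34
pts=[(252,345),(507,350),(380,417),(270,390),(485,392),(300,405),(450,408),(330,415),(420,415),(490,315)]
W=np.array([onplane(s,u0+u/f,v0+v/f,34)[0] for u,v in pts])
A=np.c_[2*W[:,:2],np.ones(len(W))];x=np.linalg.lstsq(A,(W[:,:2]**2).sum(1),rcond=None)[0]
print('cap centre',x[:2].round(1),'R',np.sqrt(x[2]+x[0]**2+x[1]**2).round(1))
E
```

```text
bar px 226
bar top depth mean [ 500.9 -195.3   57.5] 86
corner z60 [[ 479.1 -176.7   60. ]]
corner z60 [[ 527.9 -209.3   60. ]]
corner z60 [[ 525.4 -218.1   60. ]]
corner z60 [[ 475.5 -185.7   60. ]]
front bottom z34 [[ 475.5 -183.4   34. ]]
front bottom z34 [[ 523.8 -217.2   34. ]]
cap centre [ 500.5 -200.8] R 49.5
```

Call:
step_arm(rows=[[[0,0,-1],[15,17,-10],0.42],[[0,0,-1],[25,28,-20],0.42],[[0,0,-1],[25,28,-20],0.42],[[0,0,-1],[22.5,27,-20],0.42],[[0,0,0],[0,0,-35],0.42],[[0,0,0],[0,0,0],0.42]])

```text
time_s: 16.25
position: [499.7, -196.7, 146.0]
ee_rot: [[0.829, -0.56, -0.007], [-0.56, -0.829, 0.006], [-0.009, -0.0, -1.0]]
ft_force: [-1.3, 0.3, -0.1]
opening: 49.4
```

```bash
python3 - <<'E'
from workcell import r
from h import *
o=r.get_obs();print({k:np.round(v,3).tolist() for k,v in o.items()})
s=r.snapshot('scene');np.savez('pics/s9.npz',**s)
crop(s,195,315,185,275,'pics/m9.png',6.5)
E
```

```text
{'time_s': 16.25, 'q': [-0.398, 0.536, 1.91, 0.003, 0.704, 1.764], 'joint_vel': [-0.022, -0.068, -0.022, -0.015, 0.066, 0.006], 'tau': [1.143, -51.803, -20.165, 0.077, -0.999, 0.063], 'position': [499.662, -196.675, 146.001], 'ee_rot': [[0.829, -0.56, -0.007], [-0.56, -0.829, 0.006], [-0.009, -0.0, -1.0]], 'ft_force': [-1.329, 0.251, -0.084], 'torque': [-0.005, 0.003, -0.001], 'opening': 49.412}
```

View pics/m9.png

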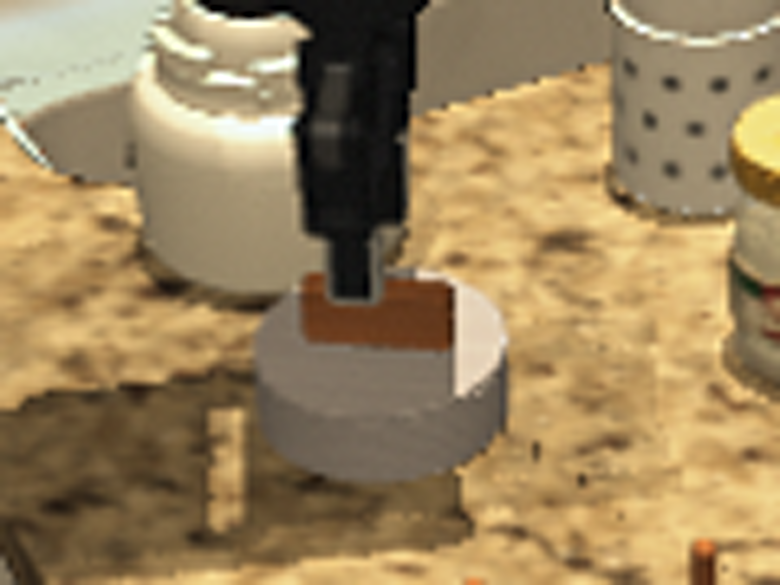

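```bash
python3 - <<'E'
from h import *
s=load('s9')
p=np.array([499.7,-196.7,146.0]);ty=np.array([-.56,-.829,0]);tx=np.array([.829,-.56,0])
for z in(62,68,72,73):
  q=[p+ty*24.5+tx*11-[0,0,z],p+ty*24.5-tx*11-[0,0,z]]
  print(z,((proj(s,q)-[195,185])*6.5).round(0).tolist())
# bar expected if centred at TCP xy, z 60
q=[np.array([499.7,-196.7,60])+sx*30*tx+sy*7*ty for sx in(-1,1) for sy in(-1,1)]
print(((proj(s,q)-[195,185])*6.5).round(0).tolist())
E
```

```text
62 [[386.0, 273.0], [329.0, 270.0]]
68 [[387.0, 286.0], [330.0, 283.0]]
72 [[387.0, 295.0], [331.0, 292.0]]
73 [[387.0, 297.0], [331.0, 294.0]]
[[299.0, 273.0], [292.0, 293.0], [450.0, 280.0], [444.0, 301.0]]
```

The finger shows at columns 330–382 with its tip near row 300, which is where the calibration puts it. The bar sits about 3 mm further along, at (378,286). I'll correct for that and descend.

Call:
step_arm(rows=[[[0,0,0],[3,-1,-12],0.42],[[0,0,0],[0,0,-12],0.42],[[0,0,0],[0,0,-6],0.42],[[0,0,0],[0,0,-3],0.42],[[0,0,0],[0,0,0],0.6],[[0,0,0],[0,0,0],0.7],[[0,0,0],[0,0,0],0.78]], squeeze=25)

```text
time_s: 17.0
position: [505.5, -198.6, 117.3]
ee_rot: [[0.829, -0.559, 0.001], [-0.559, -0.829, -0.0], [0.001, -0.0, -1.0]]
ft_force: [0.7, 1.6, -0.1]
opening: 18.7
```

Call:
step_arm(rows=[[[0,0,0],[0,0,-4],0.78],[[0,0,0],[0,0,0],0.85],[[0,0,0],[0,0,0],1],[[0,0,0],[0,0,0],1],[[0,0,0],[0,0,0],1]], squeeze=50)

```text
time_s: 17.5
position: [505.5, -198.7, 113.0]
ee_rot: [[0.829, -0.559, 0.001], [-0.559, -0.829, -0.0], [0.001, -0.0, -1.0]]
ft_force: [2.3, 0.9, 2.6]
opening: 12.7
```

```bash
python3 - <<'E'
from workcell import r
from h import *
o=r.get_obs();print({k:np.round(v,3).tolist() for k,v in o.items()})
s=r.snapshot('scene');np.savez('pics/s10.npz',**s)
crop(s,195,315,185,275,'pics/m10.png',6.5)
E
```

```text
{'time_s': 17.5, 'q': [-0.396, 0.599, 1.907, 0.0, 0.635, 1.768], 'joint_vel': [-0.0, -0.001, -0.0, -0.001, 0.001, -0.0], 'tau': [-0.929, -52.482, -14.492, -0.326, 0.475, -0.005], 'position': [505.504, -198.704, 112.996], 'ee_rot': [[0.829, -0.559, 0.001], [-0.559, -0.829, -0.0], [0.001, -0.0, -1.0]], 'ft_force': [2.318, 0.906, 2.609], 'torque': [0.192, -0.336, -0.013], 'opening': 12.715}
```

View pics/m10.png

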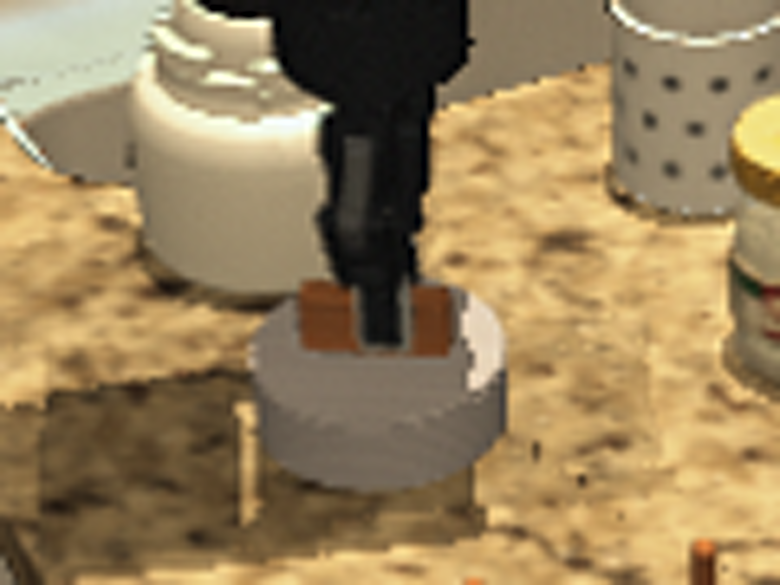

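The finger grips the bar near its middle: finger centre at column 383, bar centre at 378. I'll lift and carry it to the jar, turning it so the last joint has room both ways.

Call:
step_arm(rows=[[[0,0,0],[0,0,15],1],[[0,0,0],[0,0,30],1],[[0,0,0],[0,0,40],1],[[0,0,0],[0,0,40],1],[[0,0,7.5],[0,0,35],1],[[0,0,7.5],[2,25,0],1],[[0,0,7.5],[2,25,0],1],[[0,0,7.5],[3,25,0],1],[[0,0,7.5],[3,25,0],1],[[0,0,7.5],[2,25,0],1]])

```text
time_s: 18.55
position: [516.3, -72.7, 273.3]
ee_rot: [[0.981, 0.196, -0.001], [0.196, -0.981, -0.0], [-0.001, -0.0, -1.0]]
ft_force: [0.4, 0.1, -1.5]
opening: 13.2
```

Call:
step_arm(rows=[[[0,0,7.5],[2,23,0],1],[[0,0,7.5],[0,0,0],1],[[0,0,0],[0,0,0],1]])

```text
time_s: 18.85
position: [518.4, -50.0, 273.2]
ee_rot: [[0.898, 0.441, -0.001], [0.441, -0.898, -0.0], [-0.001, -0.0, -1.0]]
ft_force: [-0.4, 0.1, -1.5]
opening: 13.0
```

```bash
python3 - <<'E'
from workcell import r
from h import *
o=r.get_obs();print({k:np.round(v,3).tolist() for k,v in o.items()})
s=r.snapshot('scene');np.savez('pics/s11.npz',**s)
crop(s,180,300,130,230,'pics/m11.png',6)
E
```

```text
{'time_s': 18.85, 'q': [-0.119, 0.313, 1.884, -0.0, 0.947, 0.996], 'joint_vel': [-0.019, 0.003, -0.004, 0.0, -0.005, 0.132], 'tau': [0.684, -46.458, -25.558, 0.044, 0.015, -1.333], 'position': [518.393, -50.017, 273.167], 'ee_rot': [[0.898, 0.441, -0.001], [0.441, -0.898, -0.0], [-0.001, -0.0, -1.0]], 'ft_force': [-0.446, 0.146, -1.49], 'torque': [-0.032, 0.005, -0.012], 'opening': 13.045}
```

View pics/m11.png

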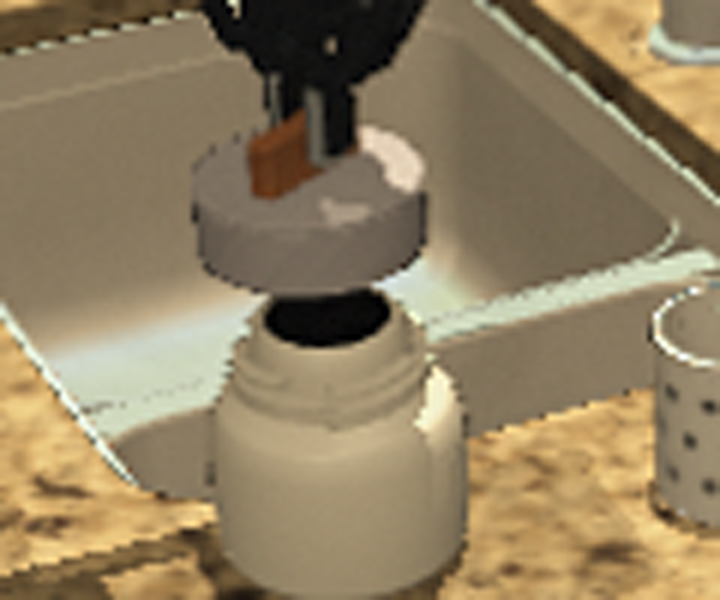

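```bash
python3 - <<'E'
from h import *
s=load('s11')
z=273.2-113+34
def fit(pts,z):
    W=np.array([onplane(s,180+u/6,130+v/6,z)[0] for u,v in pts])
    A=np.c_[2*W[:,:2],np.ones(len(W))];x=np.linalg.lstsq(A,(W[:,:2]**2).sum(1),rcond=None)[0]
    return x[:2].round(1),np.sqrt(x[2]+x[0]**2+x[1]**2).round(1)
# predicted outlines for visual compare
im=cv2.imread('pics/m11.png')
t=np.linspace(0,2*np.pi,200)
def draw(c,R,z,col):
    X=np.c_[c[0]+R*np.cos(t),c[1]+R*np.sin(t),np.full(200,z)]
    p=((proj(s,X)-[180,130])*6).round().astype(int);cv2.polylines(im,[p.reshape(-1,1,2)],1,col,1)
bc=np.array([518.4,-50])-2*np.array([.898,.441])
draw(bc,51,z,(0,255,0));draw(bc,51,z-34,(0,255,0))
draw((518,-51.5),28,121.5,(0,0,255));draw((518,-51.5),60,60,(0,0,255))
cv2.imwrite('pics/m11b.png',im)
E
```

```text
(no output)
```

View pics/m11b.png

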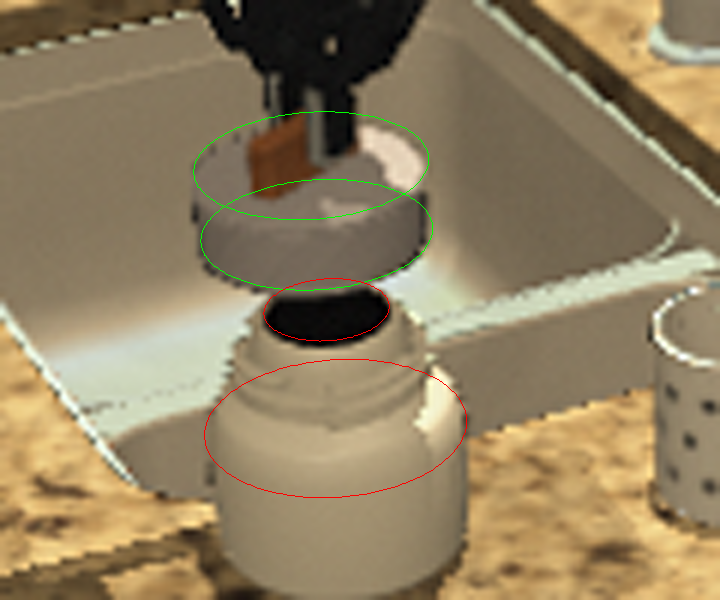

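The overlay shows the lid and jar outlines off by the same 3–4 crop pixels, so relative to each other they are aligned within about 1 mm. I'll lower.

Call:
step_arm(rows=[[[0,0,0],[0,0,-15],1],[[0,0,0],[0,0,-15],1],[[0,0,0],[0,0,-10],1],[[0,0,0],[0,0,-5],1],[[0,0,0],[0,0,0],1]])

```text
time_s: 19.4
position: [518.8, -50.9, 227.3]
ee_rot: [[0.9, 0.437, -0.001], [0.437, -0.9, 0.0], [-0.001, -0.001, -1.0]]
ft_force: [0.2, 0.5, -1.6]
opening: 13.1
```

Call:
step_arm(rows=[[[0,0,0],[0,0,-3],1],[[0,0,0],[0,0,-2],1],[[0,0,0],[0,0,0],1]])

```text
time_s: 19.7
position: [519.4, -50.7, 223.0]
ee_rot: [[0.899, 0.438, 0.001], [0.438, -0.899, -0.0], [0.001, 0.0, -1.0]]
ft_force: [0.3, 0.7, -1.5]
opening: 12.8
```

Call:
step_arm(rows=[[[0,0,0],[0,0,-2],1],[[0,0,0],[0,0,0],1]])

```text
time_s: 19.9
position: [519.8, -50.6, 221.2]
ee_rot: [[0.899, 0.438, 0.002], [0.438, -0.899, 0.0], [0.002, 0.001, -1.0]]
ft_force: [2.0, 1.3, -0.8]
opening: 13.0
```

Call:
step_arm(rows=[[[0,0,0],[0,0,-2],1],[[0,0,0],[0,0,0],1]])

```text
time_s: 20.1
position: [520.2, -50.6, 219.7]
ee_rot: [[0.899, 0.438, 0.003], [0.438, -0.899, 0.0], [0.002, 0.001, -1.0]]
ft_force: [1.4, 1.1, 4.3]
opening: 12.9
```

Call:
step_arm(rows=[[[0,0,0],[0,0,0],0.85],[[0,0,0],[0,0,0],0.8],[[0,0,0],[0,0,0],0.8],[[0,0,3],[0,0,0],0.8],[[0,0,3],[0,0,0],0.8],[[0,0,3],[0,0,0],0.8],[[0,0,3],[0,0,0],0.8],[[0,0,3],[0,0,0],0.8]], squeeze=25)

```text
time_s: 20.9
position: [518.8, -50.7, 218.7]
ee_rot: [[0.754, 0.657, -0.001], [0.657, -0.754, -0.0], [-0.001, -0.001, -1.0]]
ft_force: [0.4, -0.1, 3.5]
opening: 16.9
```

```bash
cat > look.py <<'E'
import sys
from workcell import r
from h import *
o=r.get_obs()
for k in('time_s','q','position','ft_force','torque','opening'): print(k,np.round(o[k],3).tolist())
print('toolx az',np.degrees(np.arctan2(o['ee_rot'][1][0],o['ee_rot'][0][0])).round(1))
n=sys.argv[1]
s=r.snapshot('scene');np.savez(f'pics/{n}.npz',**s)
crop(s,180,300,130,230,f'pics/{n}.png',6)
E
python3 look.py k1
```

```text
time_s 20.9
q [-0.12, 0.395, 1.919, -0.0, 0.829, 0.733]
position [518.828, -50.701, 218.66]
ft_force [0.387, -0.107, 3.54]
torque [0.023, -0.001, -0.117]
opening 16.897
toolx az 41.1
```

View pics/k1.png

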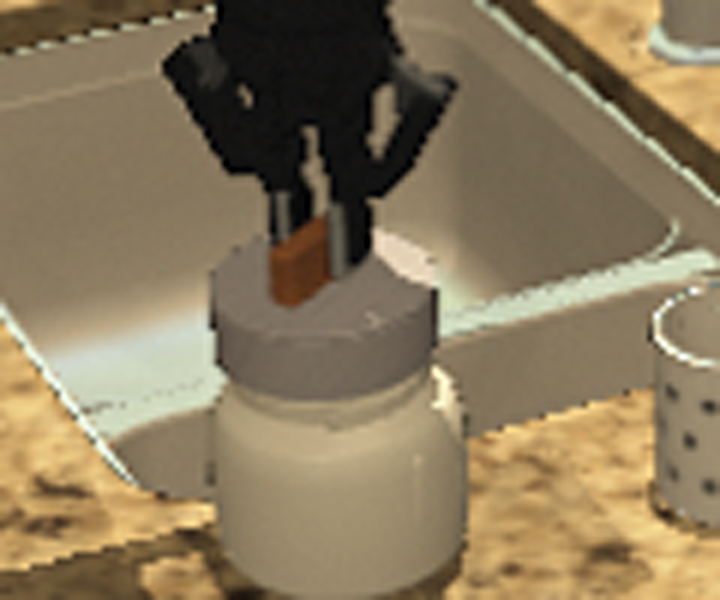

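The lid sits level on the jar at about (325,320) with the fingers loosely round the bar. I'll keep turning backward.

Call:
step_arm(rows=[[[0,0,3],[0,0,1.5],0.79],[[0,0,3],[0,0,0],0.79],[[0,0,3],[0,0,0],0.79],[[0,0,3],[0,0,0],0.79],[[0,0,3],[0,0,0],0.79]])

```text
time_s: 21.45
position: [518.3, -50.6, 219.7]
ee_rot: [[0.558, 0.83, -0.002], [0.83, -0.558, 0.0], [-0.001, -0.002, -1.0]]
ft_force: [0.3, -0.6, -0.6]
opening: 18.1
```

```bash
python3 look.py k2
```

```text
time_s 21.45
q [-0.12, 0.393, 1.919, -0.0, 0.832, 0.472]
position [518.335, -50.592, 219.728]
ft_force [0.282, -0.597, -0.589]
torque [0.029, 0.062, 0.018]
opening 18.119
toolx az 56.1
```

View pics/k2.png

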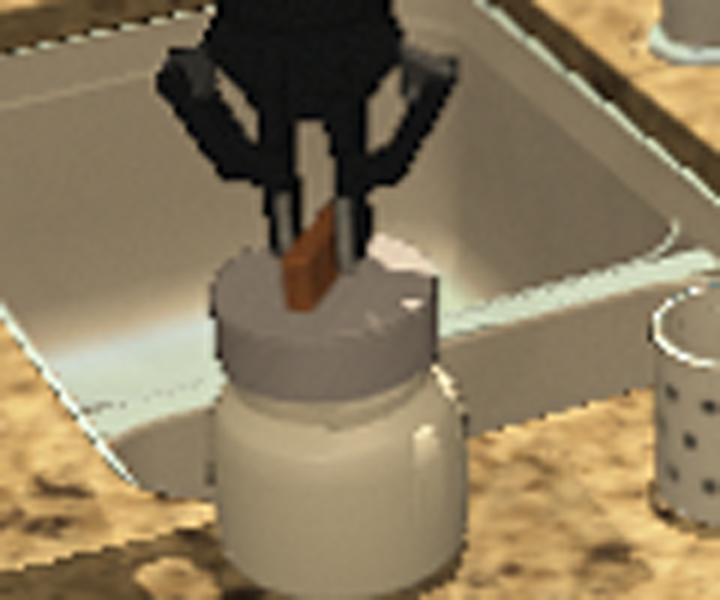

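Call:
step_arm(rows=[[[0,0,3],[0,0,0],0.79],[[0,0,3],[0,0,0],0.79],[[0,0,3],[0,0,0],0.79],[[0,0,3],[0,0,0],0.79],[[0,0,3],[0,0,0],0.79]])

```text
time_s: 22.0
position: [518.9, -50.2, 220.0]
ee_rot: [[0.327, 0.945, -0.001], [0.945, -0.327, 0.001], [0.001, -0.001, -1.0]]
ft_force: [1.1, 3.3, 0.6]
opening: 17.8
```

```bash
cat >> look.py <<'E'
P=cloud(s)
def capz(s):
    P=cloud(s)[184:188,225:243].reshape(-1,3);return np.median(P[:,2]).round(2)
print('cap z',capz(s),[ (k,capz(load(k))) for k in('k1','k2')])
E
python3 look.py k3
```

```text
time_s 22.0
q [-0.12, 0.393, 1.918, 0.001, 0.832, 0.212]
position [518.875, -50.209, 220.037]
ft_force [1.15, 3.298, 0.642]
torque [0.625, -0.204, -0.525]
opening 17.783
toolx az 70.9
cap z 130.96 [('k1', np.float64(138.09)), ('k2', np.float64(137.39))]
```

View pics/k3.png

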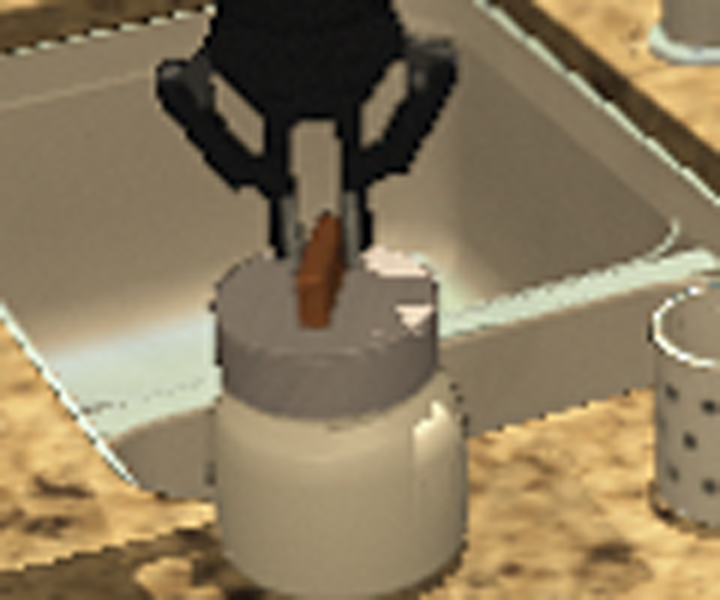

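The lid has dropped. The cap's top reads z 131, where 132 is expected, and a back-stop torque of -0.5 Nm shows. I'll lower the fork a little and turn forward.

Call:
step_arm(rows=[[[0,0,-5],[0,0,0],0.79],[[0,0,-5],[0,0,-4],0.79],[[0,0,-4],[0,0,-4],0.79],[[0,0,-4],[0,0,0],0.79],[[0,0,-4],[0,0,0],0.79],[[0,0,-4],[0,0,0],0.79],[[0,0,-4],[0,0,0],0.79],[[0,0,-4],[0,0,0],0.79],[[0,0,-4],[0,0,0],0.79],[[0,0,-4],[0,0,0],0.79]])

```text
time_s: 23.05
position: [518.7, -50.7, 212.0]
ee_rot: [[0.877, 0.48, -0.001], [0.48, -0.877, -0.0], [-0.001, -0.0, -1.0]]
ft_force: [-0.3, 0.3, -0.4]
opening: 18.3
```

```bash
python3 look.py k4
```

```text
time_s 23.05
q [-0.12, 0.406, 1.923, -0.001, 0.815, 0.95]
position [518.685, -50.72, 211.957]
ft_force [-0.299, 0.264, -0.382]
torque [-0.011, -0.01, 0.054]
opening 18.311
toolx az 28.7
cap z 130.86 [('k1', np.float64(138.09)), ('k2', np.float64(137.39))]
```

View pics/k4.png

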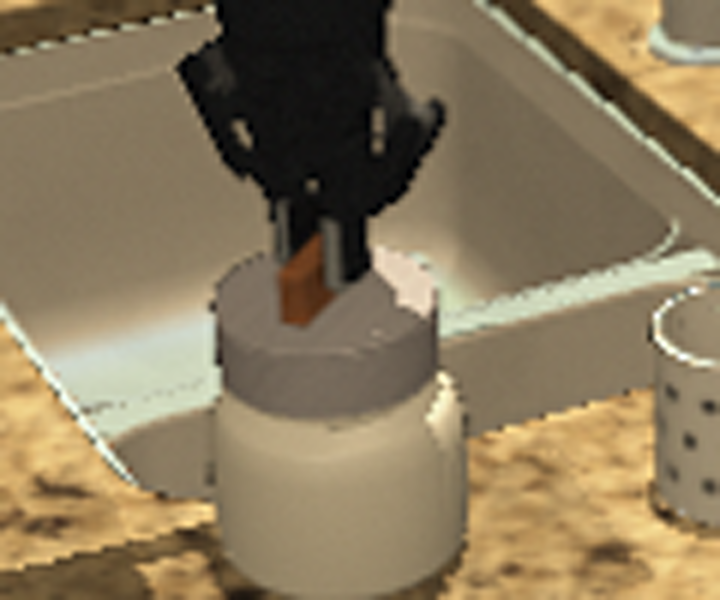

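Call:
step_arm(rows=[[[0,0,-4],[0,0,0],0.79],[[0,0,-4],[0,0,0],0.79],[[0,0,-4],[0,0,0],0.79],[[0,0,-4],[0,0,-1],0.79],[[0,0,-4],[0,0,-1],0.79],[[0,0,-4],[0,0,0],0.79],[[0,0,-4],[0,0,0],0.79],[[0,0,-4],[0,0,0],0.79]])

```text
time_s: 23.9
position: [519.1, -50.7, 210.5]
ee_rot: [[0.998, -0.055, 0.0], [-0.055, -0.998, -0.0], [0.0, 0.0, -1.0]]
ft_force: [-0.5, 0.8, 0.8]
opening: 18.1
```

```bash
python3 look.py k5
```

```text
time_s 23.9
q [-0.12, 0.408, 1.923, -0.0, 0.81, 1.507]
position [519.142, -50.746, 210.469]
ft_force [-0.464, 0.818, 0.83]
torque [0.064, -0.056, 0.081]
opening 18.071
toolx az -3.2
cap z 128.47 [('k1', np.float64(138.09)), ('k2', np.float64(137.39))]
```

View pics/k5.png

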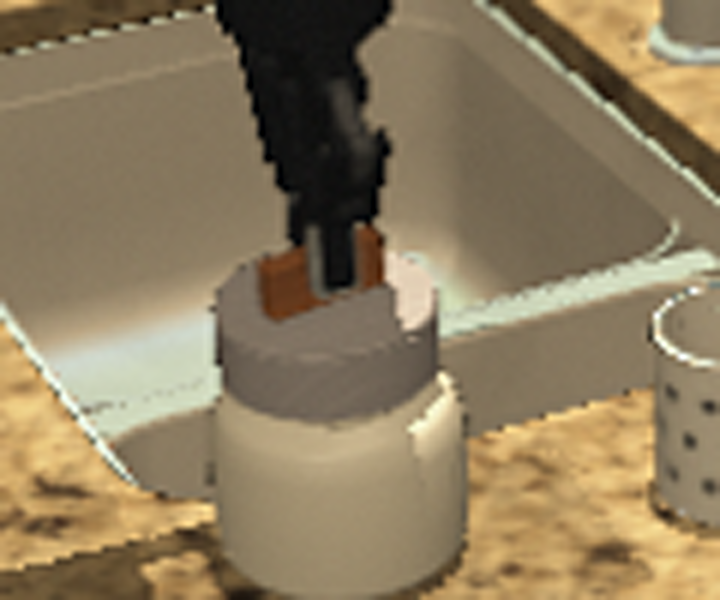

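The cap has sunk to z 128.5 and the bar is following. I'll continue to the stop.

Call:
step_arm(rows=[[[0,0,-3],[0,0,0],0.79],[[0,0,-3],[0,0,0],0.79],[[0,0,-3],[0,0,0],0.79],[[0,0,-3],[0,0,0],0.79],[[0,0,-3],[0,0,0],0.79]])

```text
time_s: 24.45
position: [518.7, -50.7, 209.9]
ee_rot: [[0.951, -0.31, -0.001], [-0.31, -0.951, -0.0], [-0.001, 0.0, -1.0]]
ft_force: [0.1, 0.1, -1.3]
opening: 18.0
```

```bash
python3 look.py k6
```

```text
time_s 24.45
q [-0.12, 0.409, 1.924, -0.0, 0.81, 1.766]
position [518.678, -50.663, 209.934]
ft_force [0.122, 0.139, -1.259]
torque [-0.017, 0.041, 0.064]
opening 18.028
toolx az -18.1
cap z 128.01 [('k1', np.float64(138.09)), ('k2', np.float64(137.39))]
```

Call:
step_arm(rows=[[[0,0,-3],[0,0,0],0.79],[[0,0,-3],[0,0,0],0.79],[[0,0,-3],[0,0,0],0.79]])

```text
time_s: 24.8
position: [518.9, -50.7, 210.0]
ee_rot: [[0.891, -0.454, -0.001], [-0.454, -0.891, -0.0], [-0.001, 0.001, -1.0]]
ft_force: [-0.0, -1.6, -1.1]
opening: 18.0
```

```bash
python3 look.py k7
```

```text
time_s 24.8
q [-0.12, 0.409, 1.923, -0.001, 0.81, 1.922]
position [518.872, -50.715, 210.031]
ft_force [-0.011, -1.577, -1.083]
torque [-0.211, -0.092, 0.267]
opening 18.009
toolx az -27.0
cap z 127.76 [('k1', np.float64(138.09)), ('k2', np.float64(137.39))]
```

Call:
step_arm(rows=[[[0,0,-2],[0,0,0],0.79],[[0,0,-2],[0,0,0],0.79],[[0,0,0],[0,0,0],0.79]])

```text
time_s: 25.15
position: [519.2, -51.1, 210.2]
ee_rot: [[0.859, -0.512, -0.0], [-0.512, -0.859, -0.001], [0.001, 0.001, -1.0]]
ft_force: [1.4, -3.7, -1.1]
opening: 18.4
```

```bash
python3 look.py k8
```

```text
time_s 25.15
q [-0.12, 0.409, 1.923, -0.002, 0.81, 1.989]
position [519.189, -51.074, 210.204]
ft_force [1.427, -3.711, -1.138]
torque [-0.665, -0.165, 0.786]
opening 18.376
toolx az -30.8
cap z 127.89 [('k1', np.float64(138.09)), ('k2', np.float64(137.39))]
```

View pics/k8.png

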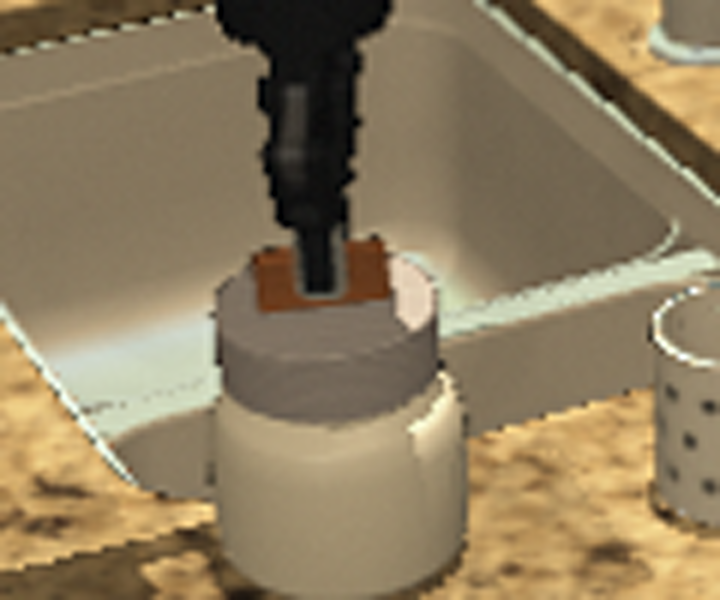

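Call:
step_arm(rows=[[[0,0,5],[0,0,0],0.79],[[0,0,4],[0,0,0],0.77],[[0,0,0],[0,0,0],0.7],[[0,0,0],[0,0,0],0.6]])

```text
time_s: 25.6
position: [519.1, -50.5, 210.3]
ee_rot: [[0.927, -0.376, -0.0], [-0.376, -0.927, 0.0], [-0.0, -0.0, -1.0]]
ft_force: [-0.5, 0.1, -0.2]
opening: 34.4
```

```bash
python3 look.py k9; python3 - <<'E'
from h import *
for k in('k2','k3','k4','k6','k8','k9'):
    s=load(k);P=cloud(s)
    # front cap band, fit plane height for pixels rows 184..188 and body side rows ; rim bottom edge by gradient
    Q=P[183:189,222:246].reshape(-1,3);Q=Q[abs(Q[:,2]-np.median(Q[:,2]))<6]
    g=cv2.cvtColor(s['image'],cv2.COLOR_RGB2GRAY).astype(int)
    print(k,Q[:,2].mean().round(2),Q[:,2].std().round(2),len(Q),g[194:204,234].tolist())
E
```

```text
time_s 25.6
q [-0.12, 0.408, 1.923, 0.001, 0.81, 1.836]
position [519.072, -50.478, 210.343]
ft_force [-0.506, 0.133, -0.224]
torque [-0.01, 0.021, 0.058]
opening 34.358
toolx az -22.1
cap z 127.5 [('k1', np.float64(138.09)), ('k2', np.float64(137.39))]
k2 136.54 2.82 126 [109, 105, 107, 135, 140, 144, 135, 153, 170, 175]
k3 130.68 1.92 141 [108, 110, 109, 108, 108, 111, 137, 154, 170, 175]
k4 130.45 1.75 141 [107, 107, 105, 107, 106, 115, 138, 156, 171, 175]
k6 127.65 1.85 143 [103, 106, 105, 104, 103, 102, 120, 154, 170, 173]
k8 127.84 1.55 144 [105, 108, 107, 105, 104, 102, 125, 156, 171, 173]
k9 127.48 1.62 144 [103, 106, 108, 103, 103, 105, 117, 155, 170, 174]
```

View pics/k9.png

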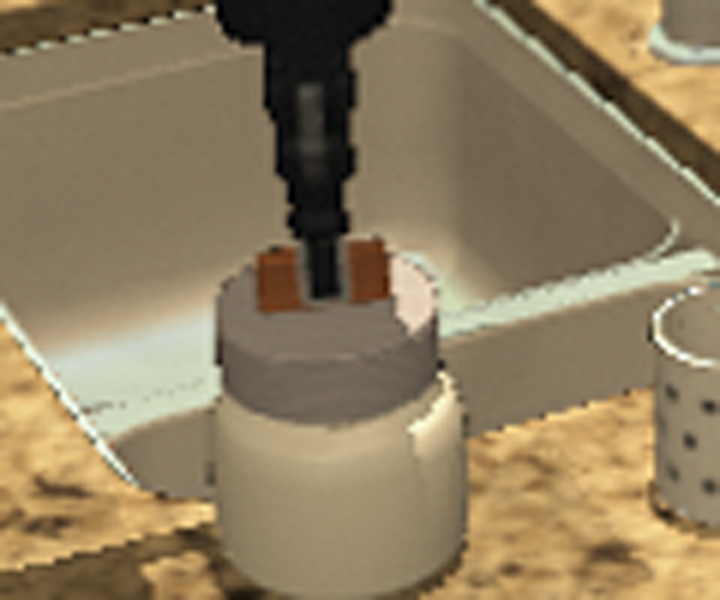

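The fork is off the bar and the lid is unmoved, with its bar at (325,280). The cap has sunk about 3.4 mm since the drop and the stop read 0.79 Nm. I'll raise clear and check.

Call:
step_arm(rows=[[[0,0,0],[0,0,5],0.5],[[0,0,0],[0,0,15],0.5],[[0,0,0],[0,0,30],0.5],[[0,0,0],[0,0,40],0.5],[[0,0,0],[-10,20,40],0.5],[[0,0,0],[-20,40,20],0.5],[[0,0,0],[-20,45,0],0.5],[[0,0,0],[-20,45,0],0.5],[[0,0,0],[-20,45,0],0.5],[[0,0,0],[0,0,0],0.5]])

```text
time_s: 26.65
position: [426.7, 148.4, 360.9]
ee_rot: [[0.929, -0.37, -0.0], [-0.37, -0.929, 0.002], [-0.001, -0.001, -1.0]]
ft_force: [1.2, -0.6, -0.7]
opening: 42.8
```

```bash
python3 look.py k10; python3 - <<'E'
from workcell import r
from h import *
t=r.snapshot('top');np.savez('pics/t10.npz',**t);s=load('k10')
T0=load('top0');S0=load('scene0')
a=s['image'][140:320,180:420,::-1];b=t['image'][190:370,170:410,::-1]
cv2.imwrite('pics/fin.png',np.hstack([cv2.resize(a,(400,300)),cv2.resize(b,(400,300))]))
# moved objects? diff boxes scene: mug(290..320,175..220), sauce(305..335,197..245), bowl(330..375,242..278)
for n,(u0,u1,v0,v1) in dict(mug=(288,320,174,220),sauce=(304,336,197,246),bowl=(330,375,242,280)).items():
    d=np.abs(s['image'][v0:v1,u0:u1].astype(int)-S0['image'][v0:v1,u0:u1]).mean();print(n,d.round(2))
P=cloud(s);Q=P[183:189,222:246].reshape(-1,3);print('cap z',Q[:,2].mean())
P=cloud(t).reshape(-1,3)
for z0,z1 in((122,134),(140,165)):
    q=P[(abs(P[:,0]-518)<60)&(abs(P[:,1]+51)<60)&(P[:,2]>z0)&(P[:,2]<z1)];print(z0,len(q),np.median(q,axis=0).round(1) if len(q) else '')
E
```

```text
time_s 26.65
q [0.308, 0.091, 1.938, 0.002, 1.113, 2.256]
position [426.738, 148.408, 360.88]
ft_force [1.176, -0.6, -0.651]
torque [-0.015, -0.019, -0.064]
opening 42.822
toolx az -21.7
cap z 127.15 [('k1', np.float64(138.09)), ('k2', np.float64(137.39))]
mug 1.05
sauce 1.0
bowl 0.97
cap z 127.15815875306049
122 954 [516.  -51.3 128.9]
140 150 [518.4 -50.3 153.9]
```

View pics/fin.png

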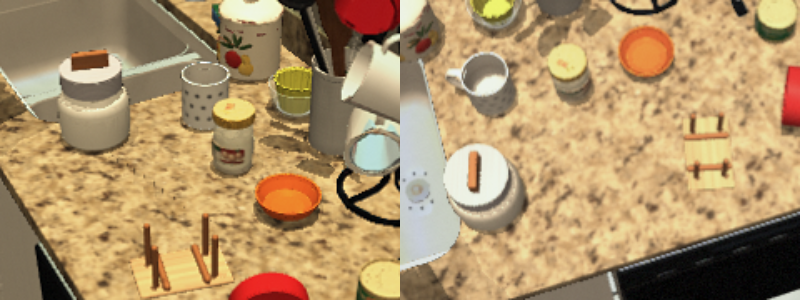

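Both views show the lid level on the jar, the rack empty, and the mug, sauce jar and bowl unchanged. The cap top reads about 128 and the bar top 153.9, against 128 and 154 expected for fully home. I'll hand it in.

```bash
python3 -c "
from workcell import r
print(r.sign_off())"
```

```text
the job is handed in; nothing more can be done
None
```

The lid is screwed fully home on the white jar, released, and the job is handed in at about 27 s of the 72 s allowed.

**What I did**
- I lifted the lid from the rack by its rim. With that grip the last joint could not have reached the laying-down pose, so I set the lid back in the rack once and regripped it half a turn round.
- I then lowered it tilted until its far edge touched the worktop, let go, and it settled flat with the handle up.
- I took it by the handle and set it level on the jar. With a loose grip I turned the tool back about 45° and the lid dropped about 6–7 mm by the camera (9 mm expected, from lid_center 6.5 mm above the mouth). Its cap then read 131 mm, against 132 expected.
- I turned it forward to a firm stop (0.79 Nm), backed the fingers off and raised them clear.

**Last checks**
- **Cap height:** the two cameras gave 127.2 and 128.9 mm. They disagree by 1.7 mm, about the calibration limit; fully home is 128.
- **Bar top:** 153.9 mm, against 154 expected.
- **Mug, sauce jar and bowl:** their image patches are unchanged from the start.
- **Arm:** clear of everything. The highest contact force I saw was about 7 N, when the lid's edge met the worktop.

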